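# Descale the tea-corner water boiler

## Robot

A 6-joint arm with a two-finger parallel gripper is mounted at the origin on the work surface. World frame = base frame: x ahead of the robot, y to its left, z up, the work surface at z = 0. Lengths are in m, angles in rad, forces in N, time in s.
With the tool pointing down it reaches from about 0.25 to 0.8 m from the base axis. Payload 3.9 kg.
Tool frame: the origin (TCP) lies at the very end of the fingers, on their centre line; the grasp point (between the pads) lies 19 mm behind it; z points along the fingers, y is the line along which they close (so a half turn about z gives the same grasp; the last joint's range is limited). The gripper opens to 85 mm and grips with 20 to 120 N. Pads are 22 mm wide; open, the fingers measure 114 mm over their backs; the gripper's body (76 mm by 85 mm) begins 54 mm behind the grasp point. The pads swing forward as they close: fully open they stand 13 mm farther back than shut.
Start: joints at [-1.29, 0.26, -0.138, 1.173, 0, 1.571], TCP at [0.145, -0.504, 0.204] pointing down, gripper open.
Joint ranges: [-2.78, 2.78], [-0.83, 1.72], [-1.28, 1.37], [-1.9, 2.12], [-1.57, 1.48], [-3.14, 3.14]. Speed limits (rad/s): [2.57, 2.57, 3.14, 3.14, 3.14, 3.14].

## Interface

Orientations are given as a 3x3 rotation matrix whose columns are the frame's x, y, z axes.
In Python, from rig import manip, imaging gives the robot as it stands.
- The arm moves only by the tool apply_moves, never from a script. Its argument "targets" is a list that holds one entry, the list of rows, each a list of 7 numbers: the shift along the tool's x, y, z as a fraction of full scale, then the turn, a rotation vector about the tool's x, y, z as a fraction of full scale, then the opening, from -1 (shut) to 1 (fully open). A call has 1 to 8 rows; each row is the pose to reach, as a shift and turn from the pose commanded when the call began, along the tool's axes at that moment, turning the shorter way round; what a row does not reach only later rows make up. Full scale, the value 1, is 0.2 m for a shift and 180 degrees for a turn. A row lasts 1/10 s, in which the tool goes at most 50 mm and 8.59 degrees, less where a joint would pass 70% of its speed; a pose out of reach is approached as far as the arm can. A call with a number of a shift or a turn outside -1 to 1 is refused whole. A call with a gripper value outside its range is refused whole. The fingers move at their own pace and stop on an object; "squeeze" is the grip in N (left out, the last holds). Time passes only in rows, so rows that repeat a pose let the fingers close. It gives the time, the measured TCP pose, the force, the opening and the grip force at its end, in the units of the state.
- manip.state(): the state, without advancing time (a new reading comes with each control period).
- imaging.get_image(name): name is "scene" or "side" or "wrist"; returns a dict with "image" (420x560x3 uint8, red, green, blue), "vfov" (degrees; the focal length in pixels is half the picture's height over the tangent of half this angle, whatever the lens; pixels are square), "cx", "cy" (the principal point, pixels), "extrinsics" (4x4, takes a point from camera to world coordinates). Camera axes: x right, y down, z forward; pixel columns grow to the right and rows downward; lengths in m; the calibration is good to about 2 mm. A picture is of the moment at which its call begins. There is no depth.
- manip.finish_job(): hands the job in; it is judged then, once.
The state is a dict: "time": time; "qpos": joint angles; "qvel": joint speeds; "tau": joint torques, N m; "tool_pos": TCP position; "tool_rot": TCP orientation; "force": force on the tool from outside, world axes, zero at the start; "ft_torque": the same for the moment, N m; "gripper_width": finger opening in m; "grip_force": force on a finger pad.
Only numpy, scipy, OpenCV 4.12 (cv2) and the standard library are available. Lean on these libraries where they do the work, as an engineer would, in place of code of your own. Each camera call takes 0.05 s, during which the arm holds its last target. There are 200 camera calls.

## Task

Start a descaling of the water boiler: unscrew its filler cap without forcing the thread and lay the cap in the enamel tray, where it stays so that the boiler can vent, and drop every descaling tablet lying on the table into the tank through the filler neck. Only then lift the splash guard of the switch, flip the toggle beneath it fully over to on, and shut the guard again. Leave everything else on the table as it stands.

Things in the scene. Friction and masses are not known exactly. Their poses are not given: they have to be found in the camera images.
- boiler: water boiler, fixed, left or right of the middle: empty stainless drum, 230 mm diameter, black base 244 mm, flat top 170 mm above the table. Origin on its axis at table level; the tap points along its -x, reaching 165 mm from the axis. In the middle of the top stands the threaded filler neck: open tube, 41 mm bore, 55 mm over the thread, 38 mm high; 70 mm from it a relief valve 22 mm high
- filler_mouth (a point): centre of the neck's mouth, in the plane of its rim, 208 mm above the table
- cap: black screw cap on the neck, 0.14 kg; origin at the centre of its underside, 182 mm above the table when screwed home. Skirt 64 mm diameter, 0 to 31 mm above the origin; on it the knob to grip, 46 mm diameter, 31 to 59 mm. Right-hand thread: anticlockwise from above unscrews, rising 8 mm a turn, free after 2 to 2.2 turns; until then it cannot be pulled up. Turns easily, stays where left
- cap_knob (a point): point on the cap's axis in the knob, 47 mm above the cap's origin
- tray: shallow white enamel tray, fixed, 120 mm (its x) by 190 mm (its y), floor 4 mm thick, rim 18 mm high; origin at the centre of its underside, on the table. The cap goes here, either way up
- switchbox: grey splash-proof switch box, fixed, on the other side from the boiler: 106 mm (x) by 96 mm (y), its face 45 mm above the table; origin at the centre of its underside, x pointing away from the robot
- guard (a joint): angle of the grey splash guard, a hood 33 mm deep hinged along the far (+x) edge of the box's face: 0 is shut, 1.75 is its stop, fully open. 60 g, swings freely, stays open by its weight beyond about 1.2 rad and falls shut below that
- guard_hinge (a point): middle of the guard's hinge axis, 45 mm above the table, 45 mm to the +x side of the box's origin; the axis runs along its y
- guard_lip (a point): middle of the guard's finger lip: a tab 26 mm wide (y), 9 mm thick, standing out 30 mm from the guard's front edge. Moves with the guard; shut, it is 113 mm in front of the hinge axis and 28.5 mm above it. Pinched by its two sides (fingers closing along the hinge axis) it can be swung with an unturned hand, as it pivots between the pads
- toggle (a joint): angle of the steel toggle under the guard: 0 is off (leaning 0.45 rad to the box's -x, towards the robot), 0.9 is on (leaning as far to +x). It stays where it is left; pushing its tip over takes about 2 N
- toggle_tip (a point): centre of the toggle's 12 mm ball tip, 30 mm from its pivot; the pivot lies 43 mm above the table, 3 mm to the -x side of the box's origin. Off, the tip is 70 mm above the table
- tablet1: descaling tablet, one of up to four alike: off-white disc, 28 mm diameter, 12 mm thick, about 16 g, lying flat on the table; origin at the centre of its underside. Two to four of them are there; an absent one reads None from the first reading on
- tablet2: descaling tablet, one of up to four alike: off-white disc, 28 mm diameter, 12 mm thick, about 16 g, lying flat on the table; origin at the centre of its underside. Two to four of them are there; an absent one reads None from the first reading on
- tablet3: descaling tablet, one of up to four alike: off-white disc, 28 mm diameter, 12 mm thick, about 16 g, lying flat on the table; origin at the centre of its underside. Two to four of them are there; an absent one reads None from the first reading on
- tablet4: descaling tablet, one of up to four alike: off-white disc, 28 mm diameter, 12 mm thick, about 16 g, lying flat on the table; origin at the centre of its underside. Two to four of them are there; an absent one reads None from the first reading on
- mug: bystander, to be left alone: white mug with a handle, 95 mm tall; origin at the centre of its underside
- tumbler: bystander, to be left alone: drinking glass, 90 mm tall; origin at the centre of its underside
- coffee_jar: bystander, to be left alone: closed glass coffee jar, 120 mm tall; origin at the centre of its underside
- shaker: bystander, to be left alone: steel salt shaker, 38 mm diameter, 70 mm tall; origin at the centre of its underside
- tablet_carton: bystander, to be left alone: empty carton of the tablets, 62 x 42 x 45 mm; origin at the centre of its underside

How it is judged:
By the outcome, as a careful person would: the job done as asked, in the order asked, and still so for the second after the job is handed in, with the robot touching nothing.
Of tablet1, tablet2, tablet3, tablet4 only 2 to 4 are there at a start; the rules pass over those that are not, and their reading is None.
At some moment in a run one of tablet1, tablet2, tablet3, tablet4 may be knocked a few centimetres aside while the robot is not near it.
It also fails if it takes over 210 s, if anything falls off the work surface, if the arm or the gripper's body presses on something with over 40 N, if the wrist force passes 120 N, or if a joint passes its speed limit or range.

## Working session

There is one attempt and no reset: what is moved stays moved. The work goes in short steps, Python scripts to look and compute and a tool call to move; the robot and the scene stay as the last step left them, time stands still between calls to the robot, and variables do not carry over. Pictures are saved under pics/ and viewed, at most 14 in all, crops included, and the job is handed in when it is done.

Besides the shell and the picture viewer there is one more tool, called after ">>>" by a JSON object that holds its "api" and its "payload", one argument or row to a line. apply_moves: Moves the arm, as the interface text tells. Shift numbers are shares of 0.2 m and turn numbers shares of 180 degrees, none past 1 either way. Its arguments: {"type":"object","properties":{"targets":{"type":"array","items":{"type":"array","items":{"type":"array","items":{"type":"number","minimum":-1,"maximum":1}}}},"squeeze":{"type":"number"}},"required":["targets"]}

```bash
ls; mkdir -p pics
cat > h.py <<'E'
import numpy as np, cv2, json
from rig import manip, imaging
def snap(n,tag):
    d=imaging.get_image(n); cv2.imwrite(f'pics/{tag}.png',d['image'][:,:,::-1]); 
    np.savez(f'pics/{tag}.npz',**{k:np.array(v) for k,v in d.items()}); return d
def ld(tag): return dict(np.load(f'pics/{tag}.npz'))
def f(d): return d['image'].shape[0]/2/np.tan(np.radians(float(d['vfov']))/2)
def px(d,u,v,z):
    E=d['extrinsics']; r=E[:3,:3]@np.array([(u-d['cx'])/f(d),(v-d['cy'])/f(d),1.]); o=E[:3,3]
    return o+r*(z-o[2])/r[2]
def proj(d,p):
    E=d['extrinsics']; c=E[:3,:3].T@(np.array(p)-E[:3,3]); return c[:2]/c[2]*f(d)+[d['cx'],d['cy']]
E
python3 - <<'E'
from h import *
for n in('scene','side','wrist'):
    d=snap(n,n+'0'); print(n,d['vfov'],d['cx'],d['cy'],np.round(d['extrinsics'],3).tolist())
s=manip.state();print({k:np.round(v,3).tolist() for k,v in s.items() if v is not None})
a=cv2.imread('pics/scene0.png')
E
```

```text
pics
scene 50.829790412032644 273.28594552032416 199.4794099115333 [[-0.127, 0.738, -0.663, 1.242], [0.992, 0.106, -0.072, 0.086], [0.017, -0.666, -0.745, 0.9], [0.0, 0.0, 0.0, 1.0]]
side 51.65457836322304 278.3595034616479 205.7515044367943 [[0.998, -0.046, 0.039, 0.532], [-0.06, -0.66, 0.749, -0.635], [-0.009, -0.75, -0.662, 0.71], [0.0, 0.0, 0.0, 1.0]]
wrist 61.02621705769847 284.87909497477284 214.90275243577875 [[0.278, -0.918, -0.282, 0.219], [-0.961, -0.266, -0.081, -0.483], [-0.001, 0.294, -0.956, 0.374], [0.0, 0.0, 0.0, 1.0]]
{'time': 0.15, 'qpos': [-1.29, 0.261, -0.139, 1.173, -0.0, 1.571], 'qvel': [0.0, -0.003, 0.005, 0.0, -0.001, -0.0], 'tau': [-0.001, -40.601, 25.417, 0.013, -0.0, 0.0], 'tool_pos': [0.145, -0.504, 0.203], 'tool_rot': [[0.961, 0.277, -0.0], [0.277, -0.961, 0.001], [-0.0, -0.002, -1.0]], 'force': [0.249, 0.308, 0.39], 'ft_torque': [-0.007, 0.021, -0.012], 'grip_force': 0.0, 'gripper_width': 0.085}
```

View pics/scene0.png

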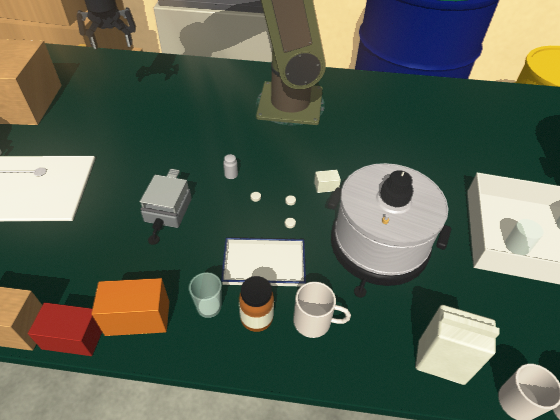

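View pics/side0.png

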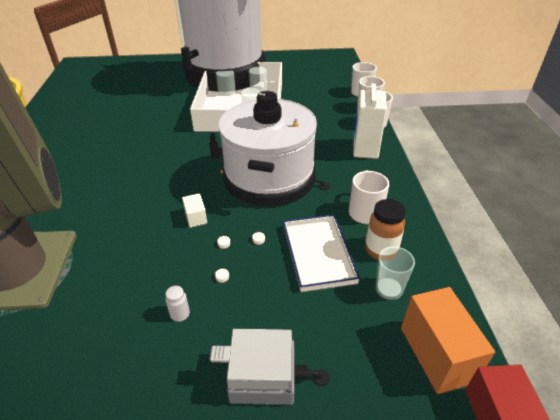

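Scene: boiler at right (+y), cap knob about (397,185); switch box at (166,198); three tablets at (256,197), (290,200), (290,223); tray around (264,260). The side view agrees: three tablets at (224,242), (258,239), (222,276), with knob (267,105) and guard lip (221,354). I'll enlarge these for accuracy.

Run:
```python
from h import *
a=cv2.imread('pics/scene0.png');b=cv2.imread('pics/side0.png')
def c(i,x,y): return cv2.resize(i[y:y+75,x:x+100],(400,300),interpolation=cv2.INTER_CUBIC)
cv2.imwrite('pics/m.png',np.vstack([np.hstack([c(a,115,165),c(a,350,150)]),np.hstack([c(b,205,325),c(b,220,80)])]))
S=ld('scene0');T=ld('side0')
def blobs(d,box):
    x0,y0,x1,y1=box; g=d['image'][y0:y1,x0:x1].min(2); n,l,s,ce=cv2.connectedComponentsWithStats((g>110).astype(np.uint8))
    return [(s[i,4],ce[i]+[x0,y0]) for i in range(1,n) if s[i,4]>25]
for d,box in((S,(245,185,305,232)),(T,(210,230,272,290))):
    for ar,p in blobs(d,box): print(ar,p.round(1),px(d,*p,.008).round(4))
for z,p,q in((.235,(397,185),(267,105)),):
    print(px(S,*p,z),px(T,*q,z))
for p in((227,239),(303,241),(302,284),(224,281)): print('tray',px(S,*p,.018).round(3))
for p in((285,222),(333,218),(355,283),(302,288)): print('trayT',px(T,*p,.018).round(3))
```

```text
85 [255.3 196.2] [ 0.4434 -0.0505  0.008 ]
85 [290.2 199.8] [0.4428 0.0451 0.008 ]
92 [289.7 222.4] [0.5213 0.0519 0.008 ]
135 [258.4 237.6] [0.5222 0.0531 0.008 ]
137 [223.6 241.5] [0.4441 0.0462 0.008 ]
163 [221.8 274.8] [ 0.4438 -0.0494  0.008 ]
[0.57286749 0.27283616 0.235     ] [0.55527876 0.24454736 0.235     ]
tray [ 0.604 -0.096  0.018]
tray [0.583 0.091 0.018]
tray [0.705 0.099 0.018]
tray [ 0.722 -0.079  0.018]
trayT [0.585 0.089 0.018]
trayT [0.698 0.095 0.018]
trayT [ 0.712 -0.097  0.018]
trayT [ 0.605 -0.102  0.018]
```

View pics/m.png

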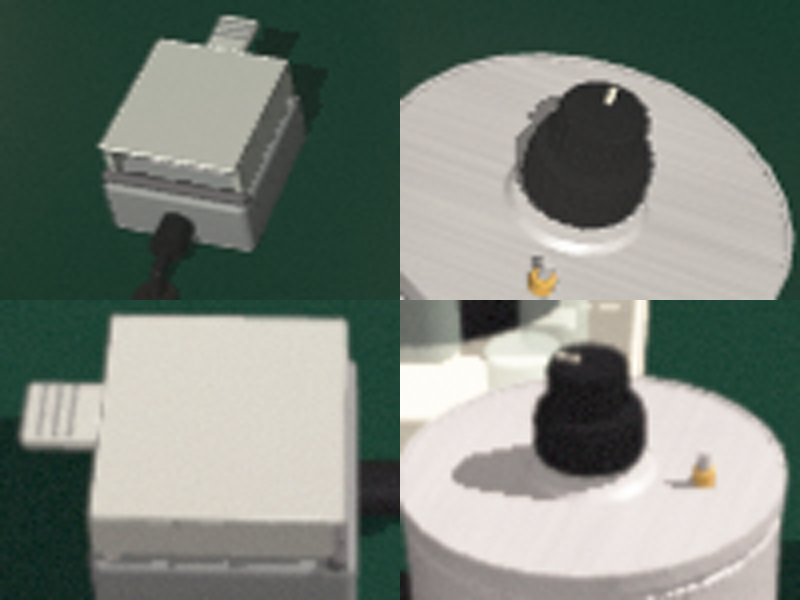

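The tiles show the guard's top quad, the lip (scene about (173,174), side about (220,354)), and the knob's top face (scene about (401,178), side about (267,97.5)).

```bash
cat >> h.py <<'E'
def tri(obs):
    A=np.zeros((3,3));b=np.zeros(3);rs=[]
    for d,u,v in obs:
        E=d['extrinsics'];o=E[:3,3];r=E[:3,:3]@np.array([(u-d['cx'])/f(d),(v-d['cy'])/f(d),1.]);r/=np.linalg.norm(r)
        P=np.eye(3)-np.outer(r,r);A+=P;b+=P@o;rs.append((P,o))
    x=np.linalg.solve(A,b);return x.round(4),[round(float(np.linalg.norm(P@(x-o))),4) for P,o in rs]
E
python3 - <<'E'
from h import *
S=ld('scene0');T=ld('side0');W=ld('wrist0')
print('knobtop',tri([(S,401.3,178.5),(T,267.2,97.5)]),px(S,401.3,178.5,.241),px(T,267.2,97.5,.241))
print('lip',tri([(S,173.3,173.7),(T,220.5,354)]),px(S,173.3,173.7,.078),px(T,220.5,354,.078))
s=lambda x,y:(115+x/4,165+y/4)
t=lambda x,y:(205+x/4,325+(y-300)/4)
# order: near-left.. robot-side etc
for q,z in(((160,40),.078),((290,62),.078),((235,172),.078),((100,148),.078)): print('S',px(S,*s(*q),z).round(4))
for q in((112,316),(347,320),(345,525),(92,518)): print('T',px(T,*t(*q),.078).round(4))
E
```

```text
knobtop (array([0.556 , 0.2815, 0.2361]), [0.0021, 0.0021]) [0.55833644 0.28127811 0.241     ] [0.55685298 0.268382   0.241     ]
lip (array([ 0.4553, -0.2664,  0.0742]), [0.001, 0.001]) [ 0.45791881 -0.2643516   0.078     ] [ 0.45652546 -0.26938632  0.078     ]
S [ 0.4694 -0.31    0.078 ]
S [ 0.4768 -0.2214  0.078 ]
S [ 0.5727 -0.2306  0.078 ]
S [ 0.5655 -0.318   0.078 ]
T [ 0.4755 -0.2251  0.078 ]
T [ 0.573  -0.2334  0.078 ]
T [ 0.565  -0.3213  0.078 ]
T [ 0.4696 -0.3124  0.078 ]
```

View pics/wrist0.png

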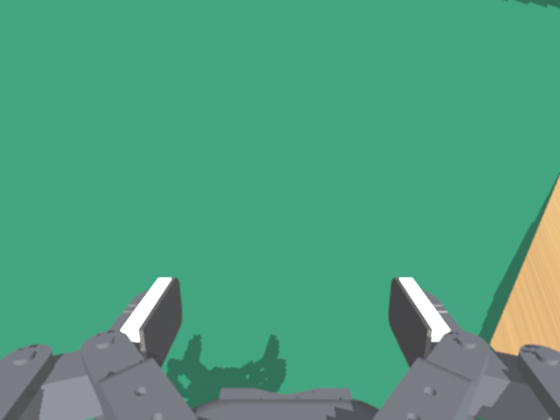

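The wrist picture shows only empty table and the open fingers. Measured positions:

| Item | Position (m) |
|---|---|
| Tablets | (.4437,-.050), (.4435,.0457), (.5218,.0525) |
| Knob | about (.557,.276) |
| Box yaw | about -4.9° |
| Hinge | about (.5695,-.276) |

I'll start moving towards the cap.

>>> {"api": "apply_moves", "payload": {
  "targets": [
    [[0,0,-0.2,0,0,0,1],[0.1,-0.1,-0.4,0,0,0,1],[0.25,-0.25,-0.6,0,0,0,1],[0.4,-0.4,-0.65,0,0,0,1],[0.55,-0.55,-0.65,0,0,0,1],[0.7,-0.7,-0.65,0,0,0,1],[0.77,-0.78,-0.65,0,0,0,1],[0.77,-0.78,-0.65,0,0,0,1]]
  ]
}}

```text
time: 0.95
tool_pos: [0.2508, -0.3095, 0.3344]
tool_rot: [[0.96, 0.281, 0.0], [0.281, -0.96, 0.0], [0.0, -0.0, -1.0]]
force: [-0.1, -0.3, 0.2]
gripper_width: 0.0855
grip_force: 0.0
```

```bash
cat >> h.py <<'E'
def st():
    s=manip.state();R=np.array(s['tool_rot']);print('t',round(s['time'],2),'q',np.round(s['qpos'],3),'p',np.round(s['tool_pos'],4),'yaw',round(np.degrees(np.arctan2(R[1,0],R[0,0])),2),'z',R[:,2].round(4),'F',np.round(s['force'],1),'w',round(s['gripper_width'],4),'g',s['grip_force']);return s
def go(p):
    s=manip.state();R=np.array(s['tool_rot']);print('shift',(R.T@(np.array(p)-s['tool_pos'])/.2).round(3))
E
python3 -c "from h import *;st()"
```

```text
t 0.95 q [-8.900e-01  1.400e-02 -9.600e-02  1.460e+00  1.000e-03  1.966e+00] p [ 0.2508 -0.3095  0.3344] yaw 16.32 z [ 4.e-04  4.e-04 -1.e+00] F [-0.1 -0.3  0.2] w 0.0855 g 0.0
```

>>> {"api": "apply_moves", "payload": {
  "targets": [
    [[0.1,-0.1,0,0,0,-0.02,1],[0.25,-0.25,0,0,0,-0.04,1],[0.4,-0.4,0,0,0,-0.07,1],[0.55,-0.55,0,0,0,-0.1,1],[0.7,-0.7,0,0,0,-0.116,1],[0.77,-0.78,0,0,0,-0.116,1],[0.77,-0.78,0,0,0,-0.116,1]]
  ]
}}

```text
time: 1.65
tool_pos: [0.356, -0.1182, 0.3338]
tool_rot: [[0.797, 0.604, -0.0], [0.604, -0.797, 0.0], [-0.0, -0.0, -1.0]]
force: [-0.1, 0.2, -0.1]
gripper_width: 0.0856
grip_force: 0.0
```

>>> {"api": "apply_moves", "payload": {
  "targets": [
    [[0.1,-0.05,0,0,0,0,1],[0.3,-0.15,0,0,0,0,1],[0.5,-0.24,0,0,0,0,1],[0.7,-0.34,0,0,0,0,1],[0.9,-0.44,0,0,0,0,1],[0.99,-0.475,0,0,0,0,1],[0.99,-0.475,0,0,0,0,1]]
  ]
}}

```text
time: 2.35
tool_pos: [0.4577, 0.0762, 0.3331]
tool_rot: [[0.798, 0.603, -0.001], [0.603, -0.798, -0.001], [-0.001, -0.0, -1.0]]
force: [-0.2, -0.5, -0.2]
gripper_width: 0.0856
grip_force: 0.0
```

```bash
python3 -c "
from h import *
st();go([.557,.276,.334])"
```

```text
t 2.35 q [ 0.165  0.131  0.03   1.47  -0.     2.66 ] p [0.4577 0.0762 0.3331] yaw 37.07 z [-8.e-04 -6.e-04 -1.e+00] F [-0.2 -0.5 -0.2] w 0.0856 g 0.0
shift [ 0.999 -0.498 -0.005]
```

>>> {"api": "apply_moves", "payload": {
  "targets": [
    [[0.1,-0.05,0,0,0,0,1],[0.3,-0.15,0,0,0,0,1],[0.5,-0.24,0,0,0,0,1],[0.7,-0.34,0,0,0,0,1],[0.9,-0.44,0,0,0,0,1],[0.99,-0.495,0,0,0,0,1],[0.99,-0.495,0,0,0,0,1],[0.99,-0.495,0,0,0,0,1]]
  ]
}}

```text
time: 3.15
tool_pos: [0.555, 0.2717, 0.3337]
tool_rot: [[0.8, 0.6, -0.001], [0.6, -0.8, -0.002], [-0.002, 0.001, -1.0]]
force: [1.2, -0.7, -0.3]
gripper_width: 0.0853
grip_force: 0.0
```

```bash
python3 -c "
from h import *
st();snap('wrist','w1')"
```

```text
t 3.15 q [ 4.560e-01  4.250e-01  4.430e-01  1.590e+00 -1.000e-03  2.954e+00] p [0.555  0.2717 0.3337] yaw 36.88 z [-0.001  -0.0017 -1.    ] F [ 1.2 -0.7 -0.3] w 0.0853 g 0.0
```

View pics/w1.png

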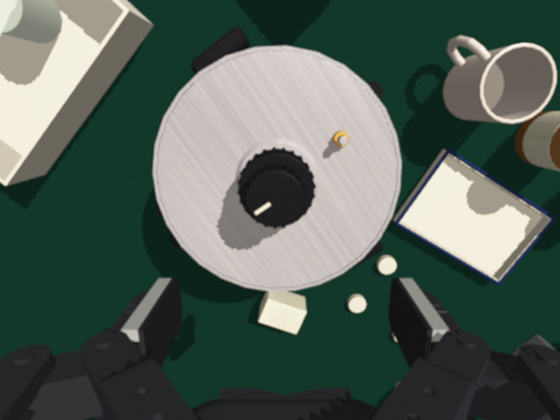

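Drum rim spans columns 153–402 and rows 45–290; the knob top is around (274,195).

```bash
python3 -c "
from h import *
d=ld('w1');S=ld('scene0');T=ld('side0')
print(np.round(d['extrinsics'],3).tolist())
im=d['image']; g=cv2.cvtColor(im,cv2.COLOR_RGB2GRAY)
# drum rim: bright low-saturation region
hsv=cv2.cvtColor(im,cv2.COLOR_RGB2HSV); m=((g>100)).astype(np.uint8); m[:,:152]=0;m[292:]=0;m[:,404:]=0
n,l,s,c=cv2.connectedComponentsWithStats(m);i=1+s[1:,4].argmax();cs,_=cv2.findContours((l==i).astype(np.uint8),0,1)
h=cv2.convexHull(max(cs,key=len));e=cv2.fitEllipse(h);print(e,s[i])
print('drum',px(d,*e[0],.170))
k=(g<62).astype(np.uint8);k[:140]=0;k[235:]=0;k[:,:232]=0;k[:,322:]=0
n,l,s,c=cv2.connectedComponentsWithStats(k);i=1+s[1:,4].argmax();print('dark',s[i],c[i])
for p in((274,195),(274,197)): print(px(d,*p,.241))
for q in ([.557,.276],px(d,*e[0],.17)[:2]):
  ps=np.array([proj(d,[q[0]+.023*np.cos(a),q[1]+.023*np.sin(a),.241]) for a in np.linspace(0,6.28,60)]);print(q,'knob bbox',ps.min(0),ps.max(0))
  ps=np.array([proj(d,[q[0]+.032*np.cos(a),q[1]+.032*np.sin(a),.213]) for a in np.linspace(0,6.28,60)]);print('skirt bbox',ps.min(0),ps.max(0))
cv2.imwrite('pics/w1c.png',cv2.resize(cv2.convertScaleAbs(im[140:240,225:330,::-1],alpha=3,beta=0),None,fx=5,fy=5))
"
```

```text
[[0.601, -0.764, -0.235, 0.617], [-0.799, -0.573, -0.179, 0.318], [0.002, 0.296, -0.955, 0.504], [0.0, 0.0, 0.0, 1.0]]
((276.7606201171875, 167.93426513671875), (246.6849365234375, 249.84677124023438), 107.09510040283203) [  152    45   250   247 43562]
drum [0.56695953 0.28898724 0.17      ]
dark [ 238  149   77   79 4403] [276.11696571 187.13899614]
[0.55969428 0.28447126 0.241     ]
[0.5584346  0.28354202 0.241     ]
[0.557, 0.276] knob bbox [250.78065219 174.47749389] [310.83948444 232.43530468]
skirt bbox [243.0506441  157.08533576] [319.16627292 231.1115837 ]
[0.56695953 0.28898724] knob bbox [244.34151983 153.21485656] [305.44176928 213.2117863 ]
skirt bbox [237.05411729 137.33254312] [314.38506893 213.72600036]
```

View pics/w1c.png

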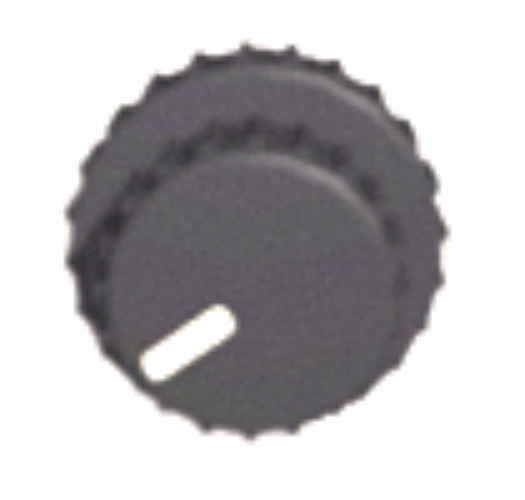

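```bash
python3 -c "
from h import *
d=ld('w1');print(px(d,275.5,198.8,.241),px(d,276.2,188.3,.213));go([.5583,.2818,.214])"
```

```text
[0.55798319 0.2817894  0.241     ] [0.55935045 0.28287656 0.213     ]
shift [ 0.046 -0.031  0.601]
```

>>> {"api": "apply_moves", "payload": {
  "targets": [
    [[0.046,-0.031,0,0,0,0,1],[0.046,-0.031,0.15,0,0,0,1],[0.046,-0.031,0.3,0,0,0,1],[0.046,-0.031,0.45,0,0,0,1],[0.046,-0.031,0.55,0,0,0,1],[0.046,-0.031,0.595,0,0,0,1],[0.046,-0.031,0.6,0,0,0,1],[0.046,-0.031,0.6,0,0,0,1]]
  ],
  "squeeze": 20
}}

```text
time: 4.0
tool_pos: [0.5589, 0.2843, 0.2153]
tool_rot: [[0.799, 0.601, 0.001], [0.601, -0.799, 0.001], [0.002, 0.0, -1.0]]
force: [0.5, 1.3, 0.5]
gripper_width: 0.0856
grip_force: 0.0
```

>>> {"api": "apply_moves", "payload": {
  "targets": [
    [[0,0,0,0,0,0,0.4],[0,0,0,0,0,0,0.2],[0,0,0,0,0,0,0.1],[0,0,0,0,0,0,0],[0,0,0,0,0,0,-0.2],[0,0,0,0,0,0,-0.2],[0,0,0,0,0,0,-0.2],[0,0,0,0,0,0,-0.2]]
  ]
}}

```text
time: 4.8
tool_pos: [0.5583, 0.2843, 0.214]
tool_rot: [[0.799, 0.601, -0.0], [0.601, -0.799, -0.0], [-0.0, -0.0, -1.0]]
force: [0.0, 0.1, -0.6]
gripper_width: 0.034
grip_force: 0.0
```

```bash
python3 -c "
from h import *
s=st();print(np.array(s['tool_rot']).T@s['force'])"
```

```text
t 4.8 q [0.471 0.435 0.151 1.287 0.    2.967] p [0.5583 0.2843 0.214 ] yaw 36.97 z [-1.e-04 -1.e-04 -1.e+00] F [ 0.   0.1 -0.6] w 0.034 g 0.0
[ 0.03525728 -0.03724812  0.59326791]
```

Fingers closed to 34 mm with no contact, so the knob isn't between the pads. I'll look.

```bash
python3 -c "
from h import *
a=snap('wrist','w2')['image'];b=snap('side','s2')['image'];c=snap('scene','c2')['image']
o=np.hstack([cv2.resize(a,(400,300)),cv2.resize(b[40:190,170:370],(400,300))]);o2=np.hstack([cv2.resize(c[110:260,300:500],(400,300)),np.zeros((300,400,3),np.uint8)])
cv2.imwrite('pics/m2.png',np.vstack([o,o2])[:,:,::-1])"
```

```text
(no output)
```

View pics/m2.png

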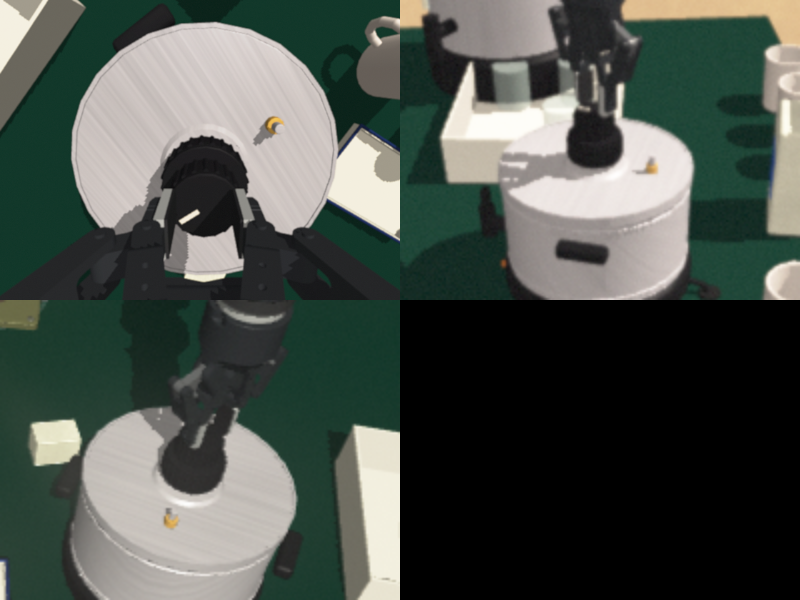

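Wrist tile: the knob top is centred around (205,205) in the tile, i.e. (287,287) in the full image, with the pads beside it. I'll compare that with where the TCP axis projects.

```bash
python3 -c "
from h import *
d=ld('w2');s=manip.state();p=np.array(s['tool_pos'])
print('axis px at z .241',proj(d,[p[0],p[1],.241]),proj(d,p), 'knob',px(d,287,287,.241))
for y in(.017,.023): print([proj(d,p+np.array(s['tool_rot'])@[0,k*y,-.027]).round() for k in(-1,1)])
cv2.imwrite('pics/w2c.png',cv2.resize(cv2.convertScaleAbs(d['image'][200:370,190:390,::-1],alpha=2,beta=0),None,fx=3.5,fy=3.5))"
```

```text
axis px at z .241 [283.55626731 284.39129647] [283.67298707 259.5190993 ] knob [0.55816874 0.28228954 0.241     ]
[array([246., 284.]), array([322., 284.])]
[array([232., 284.]), array([335., 284.])]
```

View pics/w2c.png

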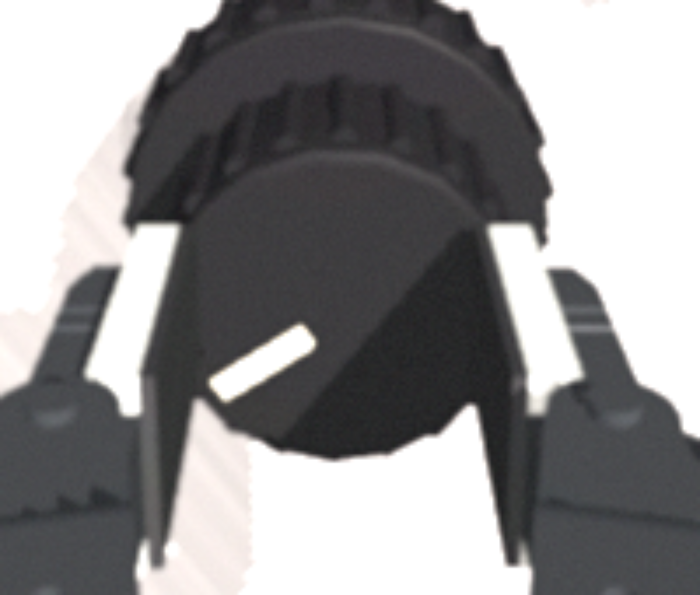

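The knob sits centred between the pads and they look close to touching. I'll keep closing.

>>> {"api": "apply_moves", "payload": {
  "targets": [
    [[0,0,0,0,0,0,-1],[0,0,0,0,0,0,-1],[0,0,0,0,0,0,-1],[0,0,0,0,0,0,-1]]
  ],
  "squeeze": 30
}}

```text
time: 5.35
tool_pos: [0.5582, 0.2843, 0.2141]
tool_rot: [[0.799, 0.601, -0.0], [0.601, -0.799, -0.0], [-0.0, -0.0, -1.0]]
force: [1.0, -0.2, -0.9]
gripper_width: -0.0001
grip_force: 0.0
```

```bash
python3 -c "
from h import *
s=st();print(np.array(s['tool_rot']).T@s['force'])
d=snap('wrist','w3')
cv2.imwrite('pics/w3c.png',cv2.resize(cv2.convertScaleAbs(d['image'][200:370,190:390,::-1],alpha=2,beta=0),None,fx=3.5,fy=3.5))"
```

```text
t 5.35 q [ 0.471  0.435  0.151  1.287 -0.     2.967] p [0.5582 0.2843 0.2141] yaw 36.97 z [-1.e-04 -1.e-04 -1.e+00] F [ 1.  -0.2 -0.9] w -0.0001 g 0.0
[0.63302295 0.77881494 0.93773156]
```

View pics/w3c.png

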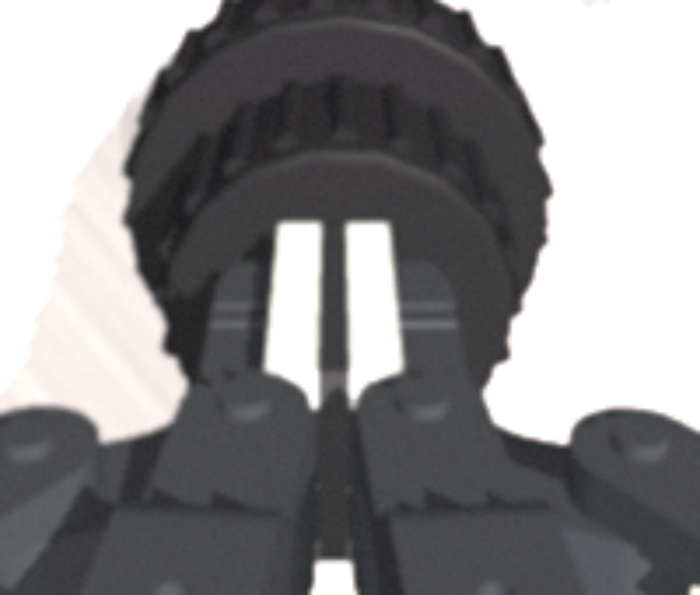

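The fingers shut over the knob in the wrist view without contact, so a height must be off. I'll check all three views with predicted outlines overlaid, in one picture.

```bash
python3 -c "
from h import *
s=manip.state();p=np.array(s['tool_pos']);tiles=[]
for n,(x,y,w,h) in (('scene',(350,130,100,75)),('side',(220,60,100,75)),('wrist',(180,180,200,150))):
  d=snap(n,n+'4');k=400//w
  im=cv2.resize(cv2.convertScaleAbs(d['image'][y:y+h,x:x+w,::-1],alpha=2),(400,300),interpolation=cv2.INTER_CUBIC)
  P=lambda q:tuple(int(v) for v in ((proj(d,q)-[x,y])*k))
  for z,r,c in((.241,.023,(0,0,255)),(.213,.032,(0,255,255)),(.170,.0275,(255,0,255))):
    cv2.polylines(im,[np.array([P([.558+r*np.cos(a),.282+r*np.sin(a),z]) for a in np.linspace(0,6.28,40)])],True,c,1)
  cv2.drawMarker(im,P(p),(0,255,0),0,20,1); cv2.drawMarker(im,P(p+[0,0,.03]),(255,255,0),0,20,1)
  tiles.append(im)
S=ld('scene0');im=cv2.resize(cv2.convertScaleAbs(S['image'][140:275,310:490,::-1],alpha=1),(400,300))
for z,r,c in((.170,.115,(0,0,255)),(0,.122,(255,0,255))):
    cv2.polylines(im,[np.array([(proj(S,[.558+r*np.cos(a),.282+r*np.sin(a),z])-[310,140])*400/180 for a in np.linspace(0,6.28,40)]).astype(int)],True,c,1)
tiles.append(im)
cv2.imwrite('pics/m4.png',np.vstack([np.hstack(tiles[:2]),np.hstack(tiles[2:])]))"
```

```text
(no output)
```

View pics/m4.png

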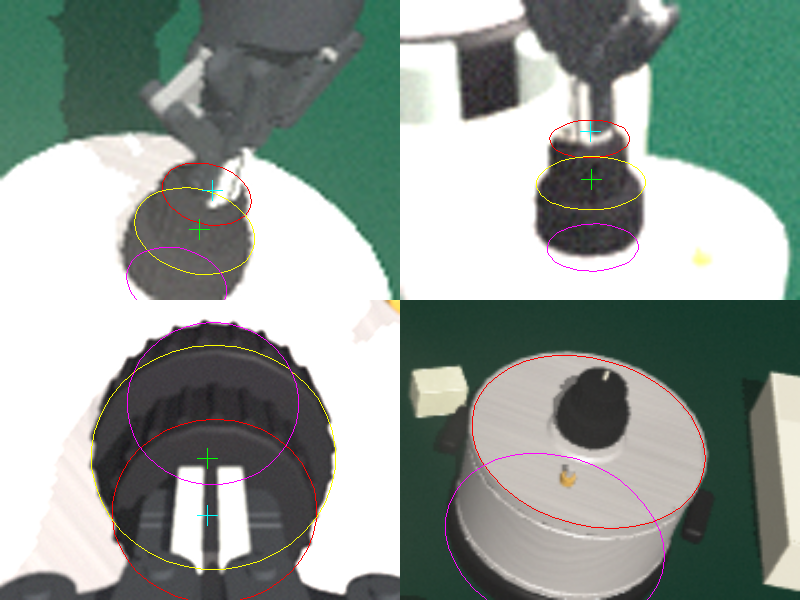

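```bash
python3 -c "
from h import *
for t,w in (('w1',.0427),('wrist4',0.)):
  d=ld(t);E=d['extrinsics']
  if t=='w1': p=np.array([.555,.2717,.3337]);c,sn=.8,.6
  else: p=np.array([.5582,.2843,.2141]);c,sn=.799,.601
  R=np.array([[c,sn,0],[sn,-c,0],[0,0,-1.]])
  for dz in(0,-.013,-.025,-.038): print(t,dz,[proj(d,p+R@[x,w,dz]).round().tolist() for x in(-.011,.011)])
"
```

```text
w1 0 [[364.0, 279.0], [367.0, 240.0]]
w1 -0.013 [[370.0, 291.0], [373.0, 250.0]]
w1 -0.025 [[376.0, 304.0], [380.0, 260.0]]
w1 -0.038 [[383.0, 320.0], [388.0, 274.0]]
wrist4 0 [[284.0, 279.0], [284.0, 240.0]]
wrist4 -0.013 [[284.0, 291.0], [284.0, 250.0]]
wrist4 -0.025 [[283.0, 304.0], [283.0, 260.0]]
wrist4 -0.038 [[283.0, 320.0], [283.0, 273.0]]
```

In both the open and shut views, and in scene and side too, the fingertips sit about 26 mm behind the reported TCP. The fingers were closing above the knob. I'll reopen and go that much deeper, watching the force.

>>> {"api": "apply_moves", "payload": {
  "targets": [
    [[0,0,-0.06,0,0,0,1],[-0.007,0.009,-0.06,0,0,0,1],[-0.007,0.009,-0.06,0,0,0,1],[-0.007,0.009,-0.06,0,0,0,1],[-0.007,0.009,-0.06,0,0,0,1],[-0.007,0.009,-0.06,0,0,0,1],[-0.007,0.009,-0.06,0,0,0,1],[-0.007,0.009,-0.06,0,0,0,1]]
  ],
  "squeeze": 30
}}

```text
time: 6.35
tool_pos: [0.5582, 0.282, 0.226]
tool_rot: [[0.799, 0.601, -0.0], [0.601, -0.799, -0.0], [-0.0, -0.0, -1.0]]
force: [-0.9, 0.5, -0.9]
gripper_width: 0.0852
grip_force: 0.0
```

>>> {"api": "apply_moves", "payload": {
  "targets": [
    [[0,0,0.05,0,0,0,1],[0,0,0.1,0,0,0,1],[0,0,0.14,0,0,0,1],[0,0,0.17,0,0,0,1],[0,0,0.185,0,0,0,1],[0,0,0.185,0,0,0,1]]
  ]
}}

```text
time: 6.95
tool_pos: [0.5579, 0.2819, 0.1884]
tool_rot: [[0.799, 0.601, -0.001], [0.601, -0.799, -0.001], [-0.001, -0.0, -1.0]]
force: [-0.8, 0.3, -0.2]
gripper_width: 0.0853
grip_force: 0.0
```

>>> {"api": "apply_moves", "payload": {
  "targets": [
    [[0,0,0,0,0,0,0.3],[0,0,0,0,0,0,0],[0,0,0,0,0,0,0],[0,0,0,0,0,0,0],[0,0,0,0,0,0,0],[0,0,0,0,0,0,0]]
  ]
}}

```text
time: 7.55
tool_pos: [0.5585, 0.2824, 0.1898]
tool_rot: [[0.799, 0.601, 0.001], [0.601, -0.799, 0.001], [0.001, -0.0, -1.0]]
force: [-0.4, 0.4, 4.1]
gripper_width: 0.0447
grip_force: 30.9
```

```bash
python3 -c "
from h import *
s=st();print(np.array(s['tool_rot']).T@s['force'])"
```

```text
t 7.55 q [0.468 0.44  0.096 1.226 0.    2.964] p [0.5585 0.2824 0.1898] yaw 36.98 z [ 8.e-04  9.e-04 -1.e+00] F [-0.4  0.4  4.1] w 0.0447 g 30.949092507362366
[-0.10111566 -0.55261287 -4.07905822]
```

Gripped: 44.7 mm opening, 31 N grip, almost no side force. I'll turn one call and check.

>>> {"api": "apply_moves", "payload": {
  "targets": [
    [[0,0,-0.001,0,0,-0.046,0],[0,0,-0.002,0,0,-0.092,0],[0,0,-0.003,0,0,-0.138,0],[0,0,-0.004,0,0,-0.184,0],[0,0,-0.005,0,0,-0.23,0],[0,0,-0.006,0,0,-0.276,0],[0,0,-0.007,0,0,-0.322,0],[0,0,-0.0074,0,0,-0.368,0]]
  ],
  "squeeze": 40
}}

```text
time: 8.35
tool_pos: [0.5561, 0.2833, 0.1901]
tool_rot: [[-0.235, 0.972, -0.004], [0.972, 0.235, 0.002], [0.003, -0.004, -1.0]]
force: [-5.0, 3.2, 2.3]
gripper_width: 0.045
grip_force: 40.7
```

```bash
python3 -c "
from h import *
s=st();print(np.array(s['tool_rot']).T@s['force'],s['ft_torque'])"
```

```text
t 8.35 q [0.469 0.44  0.097 1.231 0.004 1.803] p [0.5561 0.2833 0.1901] yaw 103.58 z [-0.0044  0.0023 -1.    ] F [-5.   3.2  2.3] w 0.045 g 40.65264701843262
[ 4.32101768 -4.12036599 -2.29590234] [ 0.8433098   1.14106543 -0.10159161]
```

>>> {"api": "apply_moves", "payload": {
  "targets": [
    [[0.004,-0.004,-0.001,0,0,-0.046,0],[0.004,-0.004,-0.002,0,0,-0.092,0],[0.004,-0.004,-0.003,0,0,-0.138,0],[0.004,-0.004,-0.004,0,0,-0.184,0],[0.004,-0.004,-0.005,0,0,-0.23,0],[0.004,-0.004,-0.006,0,0,-0.276,0],[0.004,-0.004,-0.007,0,0,-0.322,0],[0.004,-0.004,-0.0074,0,0,-0.368,0]]
  ]
}}

```text
time: 9.15
tool_pos: [0.5544, 0.2821, 0.1909]
tool_rot: [[-0.984, 0.177, -0.006], [0.177, 0.984, -0.001], [0.006, -0.002, -1.0]]
force: [-5.1, 0.1, 1.2]
gripper_width: 0.0445
grip_force: 40.9
```

>>> {"api": "apply_moves", "payload": {
  "targets": [
    [[0,0,-0.001,0,0,-0.046,0],[0,0,-0.002,0,0,-0.092,0],[0,0,-0.003,0,0,-0.138,0],[0,0,-0.004,0,0,-0.184,0],[0,0,-0.005,0,0,-0.23,0],[0,0,-0.006,0,0,-0.276,0],[0,0,-0.007,0,0,-0.322,0],[0,0,-0.0074,0,0,-0.368,0]]
  ]
}}

```text
time: 9.95
tool_pos: [0.5549, 0.2804, 0.1923]
tool_rot: [[-0.559, -0.829, -0.005], [-0.829, 0.559, -0.005], [0.007, 0.002, -1.0]]
force: [-4.2, -2.6, 1.5]
gripper_width: 0.0446
grip_force: 40.8
```

```bash
python3 -c "
from h import *
s=st();print(np.array(s['tool_rot']).T@s['force'],s['ft_torque'])"
```

```text
t 9.95 q [ 0.469  0.438  0.1    1.239 -0.002 -0.508] p [0.5549 0.2804 0.1923] yaw -124.02 z [-0.0049 -0.0046 -1.    ] F [-4.2 -2.6  1.5] w 0.0446 g 40.8441299200058
[ 4.5222777   2.06311504 -1.49636238] [-0.88663445  0.87251011 -0.17806166]
```

>>> {"api": "apply_moves", "payload": {
  "targets": [
    [[0.005,0.003,-0.001,0,0,-0.046,0],[0.005,0.003,-0.002,0,0,-0.092,0],[0.005,0.003,-0.003,0,0,-0.138,0],[0.005,0.003,-0.004,0,0,-0.184,0],[0.005,0.003,-0.005,0,0,-0.23,0],[0.005,0.003,-0.006,0,0,-0.276,0],[0.005,0.003,-0.007,0,0,-0.322,0],[0.005,0.003,-0.0074,0,0,-0.368,0]]
  ]
}}

```text
time: 10.75
tool_pos: [0.5563, 0.2802, 0.1942]
tool_rot: [[0.533, -0.846, -0.0], [-0.846, -0.533, -0.004], [0.003, 0.002, -1.0]]
force: [-0.0, -3.6, 1.4]
gripper_width: 0.0449
grip_force: 40.8
```

>>> {"api": "apply_moves", "payload": {
  "targets": [
    [[0,0,-0.001,0,0,-0.046,0],[0,0,-0.002,0,0,-0.092,0],[0,0,-0.003,0,0,-0.138,0],[0,0,-0.004,0,0,-0.184,0],[0,0,-0.005,0,0,-0.23,0],[0,0,-0.006,0,0,-0.276,0],[0,0,-0.007,0,0,-0.322,0],[0,0,-0.0074,0,0,-0.368,0]]
  ]
}}

```text
time: 11.55
tool_pos: [0.557, 0.2812, 0.1959]
tool_rot: [[0.989, 0.147, 0.001], [0.147, -0.989, -0.002], [0.001, 0.002, -1.0]]
force: [0.7, -1.7, -1.5]
gripper_width: 0.0445
grip_force: 40.9
```

>>> {"api": "apply_moves", "payload": {
  "targets": [
    [[0,0,0,0,0,0,1],[0,0,0,0,0,0,1],[0,0,0,0,0,0,1],[0,0,0,0,0,0,1],[0,0,0,0,0,0,1]]
  ]
}}

```text
time: 12.05
tool_pos: [0.5562, 0.2822, 0.1965]
tool_rot: [[0.99, 0.141, -0.0], [0.141, -0.99, -0.0], [-0.0, 0.0, -1.0]]
force: [0.0, -0.7, 0.1]
gripper_width: 0.0853
grip_force: 0.0
```

```bash
python3 -c "
from h import *
s=st();print(np.array(s['tool_rot']).T@s['force'],s['ft_torque'])
W=ld('w3');d=snap('wrist','w5')
a=cv2.resize(cv2.convertScaleAbs(W['image'][150:300,200:370,::-1],alpha=2),(400,350));b=cv2.resize(cv2.convertScaleAbs(d['image'][150:340,180:390,::-1],alpha=2),(400,350))
cv2.imwrite('pics/w5c.png',np.hstack([a,b]))"
```

```text
t 12.05 q [ 0.47   0.435  0.105  1.241 -0.    -2.814] p [0.5562 0.2822 0.1965] yaw 8.13 z [-0. -0. -1.] F [ 0.  -0.7  0.1] w 0.0853 g 0.0
[-0.06446874  0.64837346 -0.05626426] [ 0.014767    0.02245021 -0.00580571]
```

View pics/w5c.png

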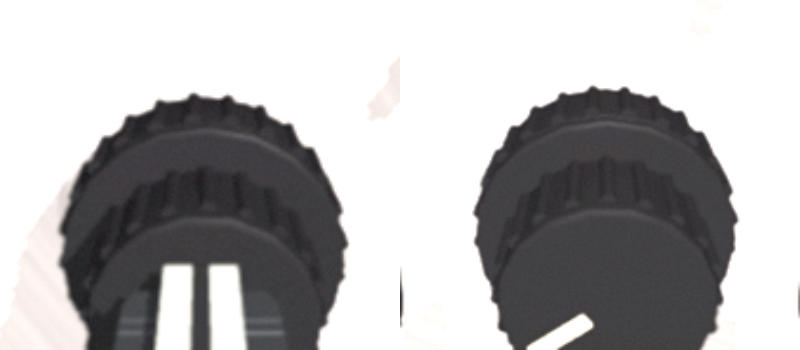

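The white mark holds the same place relative to the hand, so the cap turned with it (331°). Next I'll wind the wrist back and make the second stroke.

>>> {"api": "apply_moves", "payload": {
  "targets": [
    [[0,0,0,0,0,0.046,1],[0,0,0,0,0,0.092,1],[0,0,0,0,0,0.138,1],[0,0,0,0,0,0.184,1],[0,0,0,0,0,0.23,1],[0,0,0,0,0,0.276,1],[0,0,0,0,0,0.322,1],[0,0,0,0,0,0.368,1]]
  ]
}}

```text
time: 12.9
tool_pos: [0.5562, 0.2822, 0.1965]
tool_rot: [[0.523, -0.852, 0.0], [-0.852, -0.523, -0.0], [0.0, -0.0, -1.0]]
force: [0.6, 0.2, 1.1]
gripper_width: 0.0851
grip_force: 0.0
```

>>> {"api": "apply_moves", "payload": {
  "targets": [
    [[0,0,0,0,0,0.046,1],[0,0,0,0,0,0.092,1],[0,0,0,0,0,0.138,1],[0,0,0,0,0,0.184,1],[0,0,0,0,0,0.23,1],[0,0,0,0,0,0.276,1],[0,0,0,0,0,0.322,1],[0,0,0,0,0,0.368,1]]
  ]
}}

```text
time: 13.7
tool_pos: [0.5562, 0.2822, 0.1965]
tool_rot: [[-0.569, -0.822, 0.0], [-0.822, 0.569, 0.0], [-0.0, -0.0, -1.0]]
force: [0.5, 0.1, -0.3]
gripper_width: 0.0855
grip_force: 0.0
```

>>> {"api": "apply_moves", "payload": {
  "targets": [
    [[0,0,0,0,0,0.046,1],[0,0,0,0,0,0.092,1],[0,0,0,0,0,0.138,1],[0,0,0,0,0,0.184,1],[0,0,0,0,0,0.23,1],[0,0,0,0,0,0.276,1],[0,0,0,0,0,0.322,1],[0,0,0,0,0,0.368,1]]
  ]
}}

```text
time: 14.5
tool_pos: [0.5562, 0.2822, 0.1966]
tool_rot: [[-0.982, 0.189, 0.0], [0.189, 0.982, 0.0], [-0.0, 0.0, -1.0]]
force: [-0.2, 0.4, -0.3]
gripper_width: 0.0853
grip_force: 0.0
```

>>> {"api": "apply_moves", "payload": {
  "targets": [
    [[0,0,0,0,0,0.046,1],[0,0,0,0,0,0.092,1],[0,0,0,0,0,0.138,1],[0,0,0,0,0,0.184,1],[0,0,0,0,0,0.23,1],[0,0,0,0,0,0.276,1],[0,0,0,0,0,0.322,1],[0,0,0,0,0,0.368,1]]
  ]
}}

```text
time: 15.3
tool_pos: [0.5563, 0.2822, 0.1966]
tool_rot: [[-0.222, 0.975, 0.0], [0.975, 0.222, 0.0], [0.0, 0.0, -1.0]]
force: [0.4, 0.4, -0.6]
gripper_width: 0.0853
grip_force: 0.0
```

>>> {"api": "apply_moves", "payload": {
  "targets": [
    [[0,0,0,0,0,0.046,1],[0,0,0,0,0,0.092,1],[0,0,0,0,0,0.138,1],[0,0,0,0,0,0.184,1],[0,0,0,0,0,0.23,1],[0,0,0,0,0,0.276,1],[0,0,0,0,0,0.322,1],[0,0,0,0,0,0.368,1]]
  ]
}}

```text
time: 16.1
tool_pos: [0.5562, 0.2822, 0.1965]
tool_rot: [[0.803, 0.596, 0.0], [0.596, -0.803, 0.0], [0.0, 0.0, -1.0]]
force: [0.3, -0.4, -0.3]
gripper_width: 0.0855
grip_force: 0.0
```

>>> {"api": "apply_moves", "payload": {
  "targets": [
    [[0,0,0,0,0,0,0.3],[0,0,0,0,0,0,0],[0,0,0,0,0,0,0],[0,0,0,0,0,0,0],[0,0,0,0,0,0,0],[0,0,0,0,0,0,0]]
  ]
}}

```text
time: 16.7
tool_pos: [0.5563, 0.2823, 0.1968]
tool_rot: [[0.799, 0.602, 0.0], [0.602, -0.799, 0.0], [0.0, -0.0, -1.0]]
force: [-0.5, -0.7, 1.6]
gripper_width: 0.0445
grip_force: 40.5
```

```bash
python3 -c "
from h import *
s=st();print(np.array(s['tool_rot']).T@s['force'],s['ft_torque'])"
```

```text
t 16.7 q [0.469 0.435 0.106 1.241 0.    2.965] p [0.5563 0.2823 0.1968] yaw 36.99 z [ 3.e-04  3.e-04 -1.e+00] F [-0.5 -0.7  1.6] w 0.0445 g 40.54670512676239
[-0.84191897  0.23180307 -1.62836268] [ 0.07048332  0.08996605 -0.01543761]
```

Well centred now. Second stroke.

>>> {"api": "apply_moves", "payload": {
  "targets": [
    [[0,0,-0.001,0,0,-0.046,0],[0,0,-0.002,0,0,-0.092,0],[0,0,-0.003,0,0,-0.138,0],[0,0,-0.004,0,0,-0.184,0],[0,0,-0.005,0,0,-0.23,0],[0,0,-0.006,0,0,-0.276,0],[0,0,-0.007,0,0,-0.322,0],[0,0,-0.0074,0,0,-0.368,0]]
  ]
}}

```text
time: 17.5
tool_pos: [0.5557, 0.2827, 0.1981]
tool_rot: [[-0.235, 0.972, -0.001], [0.972, 0.235, 0.001], [0.001, -0.001, -1.0]]
force: [-1.9, 1.2, 1.7]
gripper_width: 0.0446
grip_force: 40.7
```

>>> {"api": "apply_moves", "payload": {
  "targets": [
    [[0,0,-0.001,0,0,-0.046,0],[0,0,-0.002,0,0,-0.092,0],[0,0,-0.003,0,0,-0.138,0],[0,0,-0.004,0,0,-0.184,0],[0,0,-0.005,0,0,-0.23,0],[0,0,-0.006,0,0,-0.276,0],[0,0,-0.007,0,0,-0.322,0],[0,0,-0.0074,0,0,-0.368,0]]
  ]
}}

```text
time: 18.3
tool_pos: [0.5548, 0.2817, 0.1993]
tool_rot: [[-0.984, 0.177, -0.003], [0.177, 0.984, -0.001], [0.002, -0.001, -1.0]]
force: [-2.8, -1.1, 2.5]
gripper_width: 0.0446
grip_force: 40.7
```

>>> {"api": "apply_moves", "payload": {
  "targets": [
    [[0,0,-0.001,0,0,-0.046,0],[0,0,-0.002,0,0,-0.092,0],[0,0,-0.003,0,0,-0.138,0],[0,0,-0.004,0,0,-0.184,0],[0,0,-0.005,0,0,-0.23,0],[0,0,-0.006,0,0,-0.276,0],[0,0,-0.007,0,0,-0.322,0],[0,0,-0.0074,0,0,-0.368,0]]
  ]
}}

```text
time: 19.1
tool_pos: [0.5554, 0.2808, 0.2008]
tool_rot: [[-0.559, -0.829, -0.002], [-0.829, 0.559, -0.003], [0.003, -0.0, -1.0]]
force: [-2.1, -2.2, 3.5]
gripper_width: 0.0446
grip_force: 40.7
```

>>> {"api": "apply_moves", "payload": {
  "targets": [
    [[0,0,-0.001,0,0,-0.046,0],[0,0,-0.002,0,0,-0.092,0],[0,0,-0.003,0,0,-0.138,0],[0,0,-0.004,0,0,-0.184,0],[0,0,-0.005,0,0,-0.23,0],[0,0,-0.006,0,0,-0.276,0],[0,0,-0.007,0,0,-0.322,0],[0,0,-0.0074,0,0,-0.368,0]]
  ]
}}

```text
time: 19.9
tool_pos: [0.5565, 0.2811, 0.2025]
tool_rot: [[0.533, -0.846, 0.001], [-0.846, -0.533, -0.002], [0.002, 0.001, -1.0]]
force: [0.4, -2.1, 3.5]
gripper_width: 0.0444
grip_force: 40.7
```

>>> {"api": "apply_moves", "payload": {
  "targets": [
    [[0,0,-0.001,0,0,-0.046,0],[0,0,-0.002,0,0,-0.092,0],[0,0,-0.003,0,0,-0.138,0],[0,0,-0.004,0,0,-0.184,0],[0,0,-0.005,0,0,-0.23,0],[0,0,-0.006,0,0,-0.276,0],[0,0,-0.007,0,0,-0.322,0],[0,0,-0.0074,0,0,-0.368,0]]
  ]
}}

```text
time: 20.7
tool_pos: [0.5565, 0.282, 0.2041]
tool_rot: [[0.989, 0.148, 0.001], [0.148, -0.989, -0.0], [0.001, 0.0, -1.0]]
force: [-0.6, -0.1, 1.5]
gripper_width: 0.0446
grip_force: 40.7
```

```bash
python3 -c "
from h import *
s=st();print(np.array(s['tool_rot']).T@s['force'],s['ft_torque'])"
```

```text
t 20.7 q [ 0.469  0.433  0.121  1.259 -0.    -2.821] p [0.5565 0.282  0.2041] yaw 8.51 z [ 5.e-04 -1.e-04 -1.e+00] F [-0.6 -0.1  1.5] w 0.0446 g 40.72039067745209
[-0.64642287 -0.01429708 -1.49995262] [-0.10984986  0.09636928 -0.03915792]
```

>>> {"api": "apply_moves", "payload": {
  "targets": [
    [[0,0,0,0,0,0,1],[0,0,0,0,0,0,1],[0,0,0,0,0,0,1],[0,0,0,0,0,0,1],[0,0,0,0,0,0,1]]
  ]
}}

```text
time: 21.2
tool_pos: [0.5562, 0.2822, 0.2038]
tool_rot: [[0.99, 0.141, -0.0], [0.141, -0.99, -0.0], [-0.0, 0.0, -1.0]]
force: [0.1, -0.9, -0.2]
gripper_width: 0.0854
grip_force: 0.0
```

>>> {"api": "apply_moves", "payload": {
  "targets": [
    [[0,0,0,0,0,0.046,1],[0,0,0,0,0,0.092,1],[0,0,0,0,0,0.138,1],[0,0,0,0,0,0.184,1],[0,0,0,0,0,0.23,1],[0,0,0,0,0,0.276,1],[0,0,0,0,0,0.322,1],[0,0,0,0,0,0.368,1]]
  ]
}}

```text
time: 22.0
tool_pos: [0.5563, 0.2822, 0.2039]
tool_rot: [[0.523, -0.852, 0.0], [-0.852, -0.523, -0.0], [0.0, -0.0, -1.0]]
force: [-0.3, -0.2, -1.0]
gripper_width: 0.0857
grip_force: 0.0
```

>>> {"api": "apply_moves", "payload": {
  "targets": [
    [[0,0,0,0,0,0.046,1],[0,0,0,0,0,0.092,1],[0,0,0,0,0,0.138,1],[0,0,0,0,0,0.184,1],[0,0,0,0,0,0.23,1],[0,0,0,0,0,0.276,1],[0,0,0,0,0,0.322,1],[0,0,0,0,0,0.368,1]]
  ]
}}

```text
time: 22.8
tool_pos: [0.5562, 0.2822, 0.2039]
tool_rot: [[-0.569, -0.822, -0.0], [-0.822, 0.569, -0.0], [0.0, 0.0, -1.0]]
force: [-1.0, -0.3, 0.4]
gripper_width: 0.0855
grip_force: 0.0
```

>>> {"api": "apply_moves", "payload": {
  "targets": [
    [[0,0,0,0,0,0.046,1],[0,0,0,0,0,0.092,1],[0,0,0,0,0,0.138,1],[0,0,0,0,0,0.184,1],[0,0,0,0,0,0.23,1],[0,0,0,0,0,0.276,1],[0,0,0,0,0,0.322,1],[0,0,0,0,0,0.368,1]]
  ]
}}

```text
time: 23.6
tool_pos: [0.5562, 0.2822, 0.2039]
tool_rot: [[-0.982, 0.189, -0.0], [0.189, 0.982, 0.0], [0.0, 0.0, -1.0]]
force: [-0.2, 0.5, -0.3]
gripper_width: 0.0855
grip_force: 0.0
```

>>> {"api": "apply_moves", "payload": {
  "targets": [
    [[0,0,0,0,0,0,0.3],[0,0,0,0,0,0,0],[0,0,0,0,0,0,0],[0,0,0,0,0,0,0],[0,0,0,0,0,0,0],[0,0,0,0,0,0,0]]
  ]
}}

```text
time: 24.2
tool_pos: [0.5566, 0.2822, 0.2043]
tool_rot: [[-0.983, 0.183, 0.001], [0.183, 0.983, 0.0], [-0.001, 0.0, -1.0]]
force: [1.3, -0.4, 1.7]
gripper_width: 0.0449
grip_force: 40.7
```

>>> {"api": "apply_moves", "payload": {
  "targets": [
    [[0,0,-0.001,0,0,-0.046,0],[0,0,-0.002,0,0,-0.092,0],[0,0,-0.003,0,0,-0.138,0],[0,0,-0.004,0,0,-0.184,0],[0,0,-0.005,0,0,-0.23,0],[0,0,-0.006,0,0,-0.276,0],[0,0,-0.007,0,0,-0.322,0],[0,0,-0.0074,0,0,-0.368,0]]
  ]
}}

```text
time: 25.0
tool_pos: [0.5558, 0.2825, 0.2055]
tool_rot: [[-0.558, -0.83, -0.001], [-0.83, 0.558, 0.001], [-0.0, 0.001, -1.0]]
force: [-0.6, 0.0, 1.3]
gripper_width: 0.0442
grip_force: 40.7
```

>>> {"api": "apply_moves", "payload": {
  "targets": [
    [[0,0,-0.001,0,0,-0.046,0],[0,0,-0.002,0,0,-0.092,0],[0,0,-0.003,0,0,-0.138,0],[0,0,-0.004,0,0,-0.184,0],[0,0,-0.005,0,0,-0.23,0],[0,0,-0.006,0,0,-0.276,0],[0,0,-0.007,0,0,-0.322,0],[0,0,-0.0074,0,0,-0.368,0]]
  ]
}}

```text
time: 25.8
tool_pos: [0.5548, 0.282, 0.2068]
tool_rot: [[0.534, -0.845, -0.003], [-0.845, -0.534, -0.0], [-0.001, 0.002, -1.0]]
force: [-3.3, -0.9, 2.9]
gripper_width: 0.045
grip_force: 40.8
```

>>> {"api": "apply_moves", "payload": {
  "targets": [
    [[0,0,-0.001,0,0,-0.046,0],[0,0,-0.002,0,0,-0.092,0],[0,0,-0.003,0,0,-0.138,0],[0,0,-0.004,0,0,-0.184,0],[0,0,-0.005,0,0,-0.23,0],[0,0,-0.006,0,0,-0.276,0],[0,0,-0.007,0,0,-0.322,0],[0,0,-0.0074,0,0,-0.368,0]]
  ]
}}

```text
time: 26.6
tool_pos: [0.5549, 0.2806, 0.2081]
tool_rot: [[0.989, 0.148, -0.002], [0.148, -0.989, -0.003], [-0.003, 0.003, -1.0]]
force: [-3.1, -4.7, 3.6]
gripper_width: 0.0448
grip_force: 40.8
```

```bash
python3 -c "
from h import *
s=st();print(np.array(s['tool_rot']).T@s['force'],s['ft_torque'])"
```

```text
t 26.6 q [ 4.690e-01  4.310e-01  1.290e-01  1.272e+00 -2.000e-03 -2.821e+00] p [0.5549 0.2806 0.2081] yaw 8.48 z [-0.0025 -0.0031 -1.    ] F [-3.1 -4.7  3.6] w 0.0448 g 40.7986843585968
[-3.78356477  4.22148981 -3.60833006] [-1.04353401  0.46552672 -0.18365442]
```

About 861° in total. A gentle lift as a test.

>>> {"api": "apply_moves", "payload": {
  "targets": [
    [[0,0,-0.005,0,0,0,0],[0,0,-0.01,0,0,0,0],[0,0,-0.02,0,0,0,0],[0,0,-0.02,0,0,0,0]]
  ]
}}

```text
time: 27.0
tool_pos: [0.5559, 0.2822, 0.2122]
tool_rot: [[0.99, 0.141, -0.001], [0.141, -0.99, -0.0], [-0.001, 0.0, -1.0]]
force: [-1.5, -2.1, -0.7]
gripper_width: 0.0442
grip_force: 41.2
```

```bash
python3 -c "
from h import *
s=st();go([s['tool_pos'][0],s['tool_pos'][1],.29])"
```

```text
t 27.0 q [ 0.47   0.431  0.139  1.28   0.    -2.814] p [0.5559 0.2822 0.2122] yaw 8.11 z [-9.e-04 -1.e-04 -1.e+00] F [-1.5 -2.1 -0.7] w 0.0442 g 41.200305819511414
shift [-0.     0.    -0.389]
```

The cap is free. I'll work out the tray placing against its neighbours.

```bash
python3 -c "
from h import *
S=ld('scene0');T=ld('side0')
for n,p in(('tumbler top',(206,283,.09)),('jar top',(258,288,.12)),('mugtop',(317,294,.095)),('carton top',(327,177,.045)),('shaker top',(231,158,.07))): print(n,px(S,*p).round(3))
for n,p in(('tumbler',(396,262,.09)),('jar',(390,213,.12)),('mug',(369,185,.095)),('carton',(195,204,.045)),('shaker',(176,293,.07))): print(n,px(T,*p).round(3))
s=manip.state()
go([.5565,.282,.30]);go([.632,.0,.30])"
```

```text
tumbler top [ 0.774 -0.102  0.09 ]
jar top [0.789 0.01  0.12 ]
mugtop [0.771 0.13  0.095]
carton top [0.379 0.138 0.045]
shaker top [ 0.368 -0.129  0.07 ]
tumbler [ 0.78  -0.109  0.09 ]
jar [ 0.79  -0.006  0.12 ]
mug [0.777 0.116 0.095]
carton [0.378 0.136 0.045]
shaker [ 0.37  -0.138  0.07 ]
shift [ 0.002  0.001 -0.439]
shift [ 0.177  1.45  -0.439]
```

>>> {"api": "apply_moves", "payload": {
  "targets": [
    [[0,0,-0.1,0,0,0,0],[0,0,-0.25,0,0,0.046,0],[0,0,-0.4,0,0,0.09,0],[0,0,-0.45,0,0,0.138,0],[0,0,-0.45,0,0,0.184,0],[0,0,-0.45,0,0,0.23,0],[0,0,-0.45,0,0,0.276,0],[0,0,-0.45,0,0,0.322,0]]
  ]
}}

```text
time: 27.8
tool_pos: [0.5571, 0.283, 0.3028]
tool_rot: [[0.64, -0.768, 0.002], [-0.768, -0.64, 0.002], [-0.0, -0.003, -1.0]]
force: [-0.0, -0.4, -1.6]
gripper_width: 0.0447
grip_force: 41.3
```

```bash
python3 -c "
from h import *
st();go([.632,.0,.30])"
```

```text
t 27.8 q [ 4.700e-01  4.270e-01  3.650e-01  1.507e+00  1.000e-03 -1.796e+00] p [0.5571 0.283  0.3028] yaw -50.17 z [ 0.002   0.0018 -1.    ] F [-0.  -0.4 -1.6] w 0.0447 g 41.281152963638306
shift [1.327 0.619 0.012]
```

>>> {"api": "apply_moves", "payload": {
  "targets": [
    [[0.08,0.03,0,0,0,0,0],[0.2,0.09,0,0,0,0,0],[0.34,0.16,0,0,0,0,0],[0.48,0.22,0,0,0,0,0],[0.6,0.28,0,0,0,0,0],[0.66,0.31,0,0,0,0,0],[0.66,0.31,0,0,0,0,0]]
  ]
}}

```text
time: 28.5
tool_pos: [0.5949, 0.1395, 0.3026]
tool_rot: [[0.644, -0.765, 0.001], [-0.765, -0.644, 0.0], [0.0, -0.001, -1.0]]
force: [-0.5, 0.4, -1.1]
gripper_width: 0.0448
grip_force: 41.3
```

>>> {"api": "apply_moves", "payload": {
  "targets": [
    [[0.08,0.03,0,0,0,0,0],[0.2,0.09,0,0,0,0,0],[0.34,0.16,0,0,0,0,0],[0.48,0.22,0.1,0,0,0,0],[0.6,0.28,0.3,0,0,0,0],[0.66,0.31,0.5,0,0,0,0],[0.66,0.31,0.6,0,0,0,0],[0.66,0.31,0.6,0,0,0,0]]
  ]
}}

```text
time: 29.3
tool_pos: [0.6294, 0.0004, 0.1783]
tool_rot: [[0.646, -0.763, -0.008], [-0.763, -0.646, 0.0], [-0.005, 0.006, -1.0]]
force: [-0.8, 0.2, -1.1]
gripper_width: 0.0448
grip_force: 41.3
```

```bash
python3 -c "
from h import *
st();go([.632,.0,.016])
d=snap('side','s6');c=snap('scene','c6')
cv2.imwrite('pics/m6.png',np.hstack([cv2.resize(d['image'][150:330,240:420],(400,400)),cv2.resize(c['image'][150:330,180:360],(400,400))])[:,:,::-1])"
```

```text
t 29.3 q [ 0.     0.458  0.095  1.216  0.    -2.273] p [6.294e-01 4.000e-04 1.783e-01] yaw -49.76 z [-7.6e-03  2.0e-04 -1.0e+00] F [-0.8  0.2 -1.1] w 0.0448 g 41.263922452926636
shift [ 0.014 -0.013  0.812]
```

View pics/m6.png

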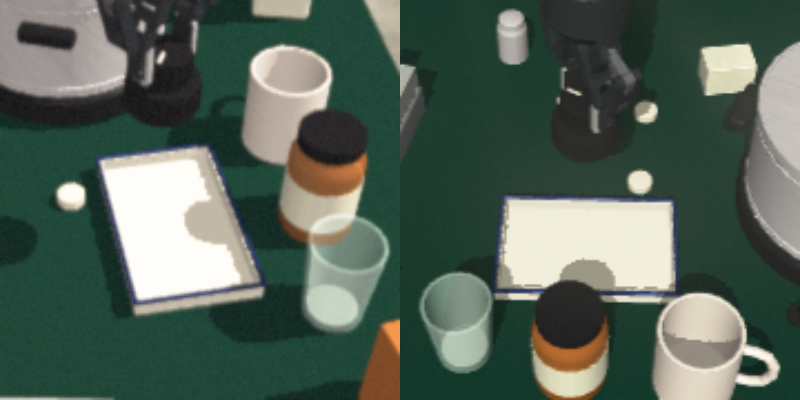

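The cap is held above the tray, which is clear. Lower and release.

>>> {"api": "apply_moves", "payload": {
  "targets": [
    [[0.005,-0.005,0.15,0,0,0,0],[0.005,-0.005,0.3,0,0,0,0],[0.005,-0.005,0.45,0,0,0,0],[0.005,-0.005,0.6,0,0,0,0],[0.005,-0.005,0.72,0,0,0,0],[0.005,-0.005,0.79,0,0,0,0],[0.005,-0.005,0.82,0,0,0,0],[0.005,-0.005,0.82,0,0,0,0]]
  ]
}}

```text
time: 30.2
tool_pos: [0.6345, 0.001, 0.0193]
tool_rot: [[0.646, -0.763, 0.002], [-0.763, -0.646, 0.0], [0.001, -0.001, -1.0]]
force: [-0.1, -0.3, -0.2]
gripper_width: 0.0448
grip_force: 41.3
```

>>> {"api": "apply_moves", "payload": {
  "targets": [
    [[0,0,0.005,0,0,0,0],[0,0,0.01,0,0,0,0],[0,0,0.01,0,0,0,0.1],[0,0,0.01,0,0,0,0.5],[0,0,0.01,0,0,0,1],[0,0,0.01,0,0,0,1],[0,0,0.01,0,0,0,1]]
  ]
}}

```text
time: 30.9
tool_pos: [0.6334, 0.0003, 0.0164]
tool_rot: [[0.646, -0.764, 0.0], [-0.764, -0.646, 0.0], [0.0, -0.0, -1.0]]
force: [-0.7, -1.3, -0.4]
gripper_width: 0.0856
grip_force: 0.0
```

>>> {"api": "apply_moves", "payload": {
  "targets": [
    [[0,0,-0.1,0,0,0,1],[0,0,-0.3,0,0,0,1],[0,0,-0.5,0,0,0,1],[0,0,-0.7,0,0,0,1],[0,0,-0.9,0,0,0,1],[0,0,-0.95,0,0,0,1]]
  ]
}}

```text
time: 31.5
tool_pos: [0.6361, 0.0003, 0.2119]
tool_rot: [[0.645, -0.764, 0.009], [-0.764, -0.646, 0.0], [0.006, -0.007, -1.0]]
force: [0.3, 0.3, 0.1]
gripper_width: 0.0856
grip_force: 0.0
```

```bash
cat >> h.py <<'E'
def blobs(d,box,t=110):
    x0,y0,x1,y1=box; g=d['image'][y0:y1,x0:x1].min(2); n,l,s,ce=cv2.connectedComponentsWithStats((g>t).astype(np.uint8))
    return [(int(s[i,4]),ce[i]+[x0,y0]) for i in range(1,n) if 25<s[i,4]<260]
def tabs():
    for n,box in(('scene',(235,180,320,236)),('side',(205,225,278,300))):
        d=imaging.get_image(n)
        for a,p in blobs(d,box): print(n,a,p.round(1),px(d,*p,.008).round(4))
E
python3 -c "
from h import *
st();tabs()"
```

```text
t 31.5 q [ 1.000e-03  4.460e-01  1.630e-01  1.279e+00  0.000e+00 -2.272e+00] p [6.361e-01 3.000e-04 2.119e-01] yaw -49.8 z [ 0.0088  0.     -1.    ] F [0.3 0.3 0.1] w 0.0856 g 0.0
scene 52 [317.4 185.2] [0.3777 0.1149 0.008 ]
scene 84 [255.3 196.2] [ 0.4434 -0.0503  0.008 ]
scene 76 [290.5 200. ] [0.4434 0.046  0.008 ]
scene 88 [287.5 231.1] [0.5502 0.0492 0.008 ]
side 138 [271.5 237.8] [0.5517 0.0504 0.008 ]
side 127 [223.6 241.5] [0.4442 0.0462 0.008 ]
side 167 [221.8 274.9] [ 0.4437 -0.0494  0.008 ]
```

Tablet 3 has moved to about (.551,.050), the announced knock, since I wasn't near it. The others are unchanged. I'll go for it with the hand turned so the fingers close along world y.

>>> {"api": "apply_moves", "payload": {
  "targets": [
    [[-0.06,0.02,0,0,0,0.046,0.2],[-0.15,0.05,0,0,0,0.092,0.2],[-0.25,0.09,0,0,0,0.138,0.2],[-0.35,0.12,0,0,0,0.184,0.2],[-0.43,0.15,0,0,0,0.23,0.2],[-0.465,0.163,0,0,0,0.276,0.2],[-0.465,0.163,0,0,0,0.322,0.2],[-0.465,0.163,0,0,0,0.368,0.2]]
  ],
  "squeeze": 30
}}

```text
time: 32.4
tool_pos: [0.5465, 0.0505, 0.2039]
tool_rot: [[-0.444, -0.896, -0.004], [-0.896, 0.444, -0.0], [0.002, 0.004, -1.0]]
force: [0.3, -0.7, -0.6]
gripper_width: 0.0515
grip_force: 0.0
```

>>> {"api": "apply_moves", "payload": {
  "targets": [
    [[0,0,0.05,0,0,0.046,0.2],[0,0,0.1,0,0,0.092,0.2],[0,0,0.2,0,0,0.138,0.2],[0,0,0.3,0,0,0.184,0.2],[0,0,0.4,0,0,0.23,0.2],[0,0,0.5,0,0,0.276,0.2],[0,0,0.6,0,0,0.322,0.2],[0,0,0.6,0,0,0.355,0.2]]
  ]
}}

```text
time: 33.2
tool_pos: [0.5437, 0.0499, 0.081]
tool_rot: [[-1.0, 0.004, -0.01], [0.004, 1.0, -0.001], [0.01, -0.001, -1.0]]
force: [-0.0, -0.6, -0.1]
gripper_width: 0.0513
grip_force: 0.0
```

```bash
python3 -c "
from h import *
st();tabs();go([.551,.0498,-.022])
d=snap('wrist','w7');cv2.imwrite('pics/w7.png',d['image'][:,:,::-1])"
```

```text
t 33.2 q [ 0.092  0.383 -0.294  0.903  0.     0.095] p [0.5437 0.0499 0.081 ] yaw 179.78 z [-1.010e-02 -9.000e-04 -9.999e-01] F [-0.  -0.6 -0.1] w 0.0513 g 0.0
scene 84 [255.3 196.2] [ 0.4434 -0.0503  0.008 ]
scene 85 [290.2 199.8] [0.4428 0.0451 0.008 ]
scene 88 [287.5 231.1] [0.5502 0.0492 0.008 ]
side 138 [271.5 237.8] [0.5517 0.0504 0.008 ]
side 144 [223.5 241.7] [0.4439 0.0459 0.008 ]
side 168 [221.8 274.9] [ 0.4437 -0.0495  0.008 ]
shift [-0.03  -0.001  0.526]
```

View pics/w7.png

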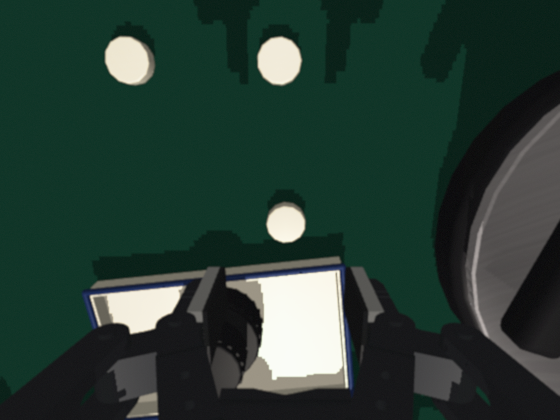

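The wrist view shows the three tablets at (286,222), (279,61) and (130,60), and the cap standing in the tray. I'll cross-check with the wrist calibration.

```bash
python3 -c "
from h import *
d=ld('w7');print([px(d,*p,.012).round(4) for p in((286,222),(279,61),(130,60))])
st();go([.551,.0498,-.022])"
```

```text
[array([0.5517, 0.0514, 0.012 ]), array([0.4454, 0.0466, 0.012 ]), array([ 0.445 , -0.0469,  0.012 ])]
t 33.35 q [ 0.092  0.381 -0.289  0.905  0.     0.088] p [0.5467 0.0502 0.0843] yaw -179.81 z [-4.e-03 -3.e-04 -1.e+00] F [ 0.3 -0.  -0.1] w 0.0513 g 0.0
shift [-0.024 -0.002  0.531]
```

>>> {"api": "apply_moves", "payload": {
  "targets": [
    [[-0.023,0,0.1,0,0,0,0.2],[-0.023,0,0.2,0,0,0,0.2],[-0.023,0,0.3,0,0,0,0.2],[-0.023,0,0.4,0,0,0,0.2],[-0.023,0,0.48,0,0,0,0.2],[-0.023,0,0.52,0,0,0,0.2],[-0.023,0,0.52,0,0,0,0.2]]
  ]
}}

```text
time: 34.05
tool_pos: [0.5518, 0.0502, -0.0188]
tool_rot: [[-1.0, -0.002, -0.003], [-0.002, 1.0, -0.0], [0.003, -0.0, -1.0]]
force: [-1.2, -0.1, 0.4]
gripper_width: 0.0511
grip_force: 0.0
```

>>> {"api": "apply_moves", "payload": {
  "targets": [
    [[0,0,0,0,0,0,-0.2],[0,0,0,0,0,0,-0.5],[0,0,0,0,0,0,-0.5],[0,0,0,0,0,0,-0.5],[0,0,0,0,0,0,-0.5]]
  ]
}}

```text
time: 34.55
tool_pos: [0.5547, 0.0506, -0.0152]
tool_rot: [[-1.0, -0.001, 0.004], [-0.001, 1.0, 0.001], [-0.004, 0.001, -1.0]]
force: [-1.6, 0.9, 10.9]
gripper_width: 0.0217
grip_force: 5.2
```

```bash
python3 -c "
from h import *
st()"
```

```text
t 34.55 q [ 0.091  0.492 -0.408  0.667  0.     0.089] p [ 0.5547  0.0506 -0.0152] yaw -179.92 z [ 3.8e-03  6.0e-04 -1.0e+00] F [-1.6  0.9 10.9] w 0.0217 g 5.189057458774187
```

The tips landed on top of the tablet (11 N, 22 mm opening), which confirms the 27 mm offset. I'll raise, open, and go 6–7 mm deeper.

>>> {"api": "apply_moves", "payload": {
  "targets": [
    [[0,0,-0.03,0,0,0,-0.5],[0,0,-0.06,0,0,0,0.2],[0,0,-0.06,0,0,0,0.2],[0,0,-0.06,0,0,0,0.2],[0,0,-0.06,0,0,0,0.2]]
  ]
}}

```text
time: 35.05
tool_pos: [0.5528, 0.0503, -0.0059]
tool_rot: [[-1.0, -0.001, -0.0], [-0.001, 1.0, -0.0], [0.0, -0.0, -1.0]]
force: [0.2, 0.1, -0.0]
gripper_width: 0.0512
grip_force: 0.0
```

```bash
python3 -c "
from h import *
st();tabs();go([.551,.0498,-.026])"
```

```text
t 35.05 q [ 0.091  0.481 -0.398  0.693  0.     0.09 ] p [ 0.5528  0.0503 -0.0059] yaw -179.93 z [-4.e-04 -0.e+00 -1.e+00] F [ 0.2  0.1 -0. ] w 0.0512 g 0.0
scene 51 [317.5 185.3] [0.3777 0.115  0.008 ]
scene 36 [290.5 188.2] [0.4    0.0416 0.008 ]
scene 84 [255.3 196.2] [ 0.4434 -0.0503  0.008 ]
scene 87 [287.4 231.1] [0.5502 0.049  0.008 ]
side 119 [223.4 241.7] [0.4438 0.0456 0.008 ]
side 49 [269.8 239.8] [0.5475 0.0446 0.008 ]
side 170 [221.8 274.9] [ 0.4438 -0.0497  0.008 ]
shift [ 0.009 -0.003  0.1  ]
```

>>> {"api": "apply_moves", "payload": {
  "targets": [
    [[0.007,0,0.04,0,0,0,0.2],[0.007,0,0.08,0,0,0,0.2],[0.007,0,0.1,0,0,0,0.2],[0.007,0,0.1,0,0,0,0.2]]
  ]
}}

```text
time: 35.55
tool_pos: [0.5505, 0.0503, -0.0269]
tool_rot: [[-1.0, -0.001, -0.002], [-0.001, 1.0, -0.0], [0.002, -0.0, -1.0]]
force: [-0.2, 0.4, 0.7]
gripper_width: 0.0509
grip_force: 0.0
```

>>> {"api": "apply_moves", "payload": {
  "targets": [
    [[0,0,0,0,0,0,-0.2],[0,0,0,0,0,0,-0.6],[0,0,0,0,0,0,-0.6],[0,0,0,0,0,0,-0.6],[0,0,0,0,0,0,-0.6]]
  ]
}}

```text
time: 36.05
tool_pos: [0.5519, 0.0504, -0.0254]
tool_rot: [[-1.0, -0.001, 0.001], [-0.001, 1.0, 0.0], [-0.001, 0.0, -1.0]]
force: [-1.2, -0.4, 1.4]
gripper_width: 0.0267
grip_force: 29.5
```

```bash
python3 -c "
from h import *
st()"
```

```text
t 36.05 q [ 0.091  0.503 -0.423  0.644  0.     0.09 ] p [ 0.5519  0.0504 -0.0254] yaw -179.93 z [ 5.e-04  1.e-04 -1.e+00] F [-1.2 -0.4  1.4] w 0.0267 g 29.54730123281479
```

Gripped (26.7 mm, 29.5 N). Lift and carry to the neck.

>>> {"api": "apply_moves", "payload": {
  "targets": [
    [[0,0,-0.1,0,0,0,-0.6],[0,0,-0.25,0,0,0,-0.6],[0,0,-0.4,0,0,0,-0.6],[0,0,-0.6,0,0,0,-0.6],[0,0,-0.8,0,0,0,-0.6],[0,0,-0.95,0,0,0,-0.6],[0,0,-1,0,0,0,-0.6]]
  ]
}}

```text
time: 36.75
tool_pos: [0.5539, 0.0506, 0.1782]
tool_rot: [[-1.0, -0.001, 0.007], [-0.001, 1.0, 0.001], [-0.007, 0.001, -1.0]]
force: [0.1, 0.2, 0.2]
gripper_width: 0.0265
grip_force: 29.6
```

>>> {"api": "apply_moves", "payload": {
  "targets": [
    [[0,0,-0.15,0,0,0,-0.6],[0,0.1,-0.25,0,0,0,-0.6],[0,0.25,-0.25,0,0,0,-0.6],[0,0.4,-0.25,0,0,0,-0.6],[0,0.6,-0.25,0,0,0,-0.6],[0,0.8,-0.25,0,0,0,-0.6],[0,0.8,-0.25,0,0,0,-0.6]]
  ]
}}

```text
time: 37.45
tool_pos: [0.5508, 0.2146, 0.2226]
tool_rot: [[-1.0, -0.006, -0.002], [-0.006, 1.0, 0.001], [0.002, 0.001, -1.0]]
force: [-0.9, -0.7, -0.6]
gripper_width: 0.0262
grip_force: 29.6
```

```bash
python3 -c "
from h import *
st();go([.5563,.2822,.186])"
```

```text
t 37.45 q [0.37  0.37  0.071 1.273 0.002 0.364] p [0.5508 0.2146 0.2226] yaw -179.63 z [-0.0018  0.0013 -1.    ] F [-0.9 -0.7 -0.6] w 0.0262 g 29.64905709028244
shift [-0.03   0.337  0.184]
```

>>> {"api": "apply_moves", "payload": {
  "targets": [
    [[-0.025,0.15,0,0,0,0,-0.6],[-0.025,0.3,0,0,0,0,-0.6],[-0.025,0.35,0,0,0,0,-0.6],[-0.025,0.35,0.05,0,0,0,-0.6],[-0.025,0.35,0.1,0,0,0,-0.6],[-0.025,0.35,0.12,0,0,0,-0.6],[-0.025,0.35,0.12,0,0,0,-0.6]]
  ]
}}

```text
time: 38.15
tool_pos: [0.5556, 0.2787, 0.199]
tool_rot: [[-1.0, 0.0, -0.003], [0.0, 1.0, -0.002], [0.003, -0.002, -1.0]]
force: [-0.4, 0.4, -0.1]
gripper_width: 0.0266
grip_force: 29.7
```

```bash
python3 -c "
from h import *
imaging.get_image('side');imaging.get_image('side');st();go([.5563,.2822,.186])"
```

```text
t 38.25 q [ 0.465  0.432  0.111  1.25  -0.     0.465] p [0.5564 0.2794 0.2003] yaw -180.0 z [-3.e-04 -3.e-04 -1.e+00] F [ 0.8  0.2 -0.3] w 0.0265 g 29.69525456428528
shift [0.    0.014 0.072]
```

>>> {"api": "apply_moves", "payload": {
  "targets": [
    [[0,0.014,0.03,0,0,0,-0.6],[0,0.014,0.06,0,0,0,-0.6],[0,0.014,0.07,0,0,0,-0.6],[0,0.014,0.07,0,0,0,-0.6],[0,0.014,0.07,0,0,0,0],[0,0.014,0.07,0,0,0,0.2],[0,0.014,0.07,0,0,0,0.2],[0,0.014,0.07,0,0,0,0.2]]
  ]
}}

```text
time: 39.05
tool_pos: [0.5565, 0.2833, 0.1865]
tool_rot: [[-1.0, -0.001, 0.0], [-0.001, 1.0, 0.0], [-0.0, 0.0, -1.0]]
force: [-0.3, -0.0, 0.5]
gripper_width: 0.0512
grip_force: 0.0
```

>>> {"api": "apply_moves", "payload": {
  "targets": [
    [[0,0,-0.15,0,0,0,0.2],[0,0,-0.25,0,0,0,0.2],[0,-0.15,-0.25,0,0,0,0.2],[0,-0.3,-0.25,0,0,0,0.2],[0,-0.5,-0.25,0,0,0,0.2],[0,-0.7,-0.25,0,0,0,0.2],[0,-0.8,-0.25,0,0,0,0.2]]
  ]
}}

```text
time: 39.75
tool_pos: [0.5563, 0.1204, 0.2367]
tool_rot: [[-1.0, 0.001, 0.0], [0.001, 1.0, -0.001], [-0.0, -0.001, -1.0]]
force: [-0.5, 0.2, -0.2]
gripper_width: 0.0514
grip_force: 0.0
```

```bash
python3 -c "
from h import *
st();tabs();go([.4438,.0458,.06])
w=snap('wrist','w8');s=snap('side','s8');c=snap('scene','c8')
cv2.imwrite('pics/m8.png',np.vstack([np.hstack([cv2.resize(c['image'][130:250,330:490],(400,300)),cv2.resize(s['image'][70:190,200:360],(400,300))]),np.hstack([cv2.resize(w['image'],(400,300)),cv2.resize(c['image'][150:330,180:420],(400,300))])])[:,:,::-1])"
```

```text
t 39.75 q [ 2.140e-01  3.260e-01  4.100e-02  1.286e+00 -1.000e-03  2.150e-01] p [0.5563 0.1204 0.2367] yaw 179.95 z [ 2.e-04 -9.e-04 -1.e+00] F [-0.5  0.2 -0.2] w 0.0514 g 0.0
scene 52 [317.4 185.2] [0.3777 0.1149 0.008 ]
scene 84 [255.3 196.2] [ 0.4434 -0.0503  0.008 ]
scene 85 [290.2 199.8] [0.4428 0.0451 0.008 ]
side 141 [223.5 241.6] [0.4439 0.0461 0.008 ]
side 166 [221.8 274.9] [ 0.4437 -0.0495  0.008 ]
shift [ 0.563 -0.375  0.884]
```

View pics/m8.png

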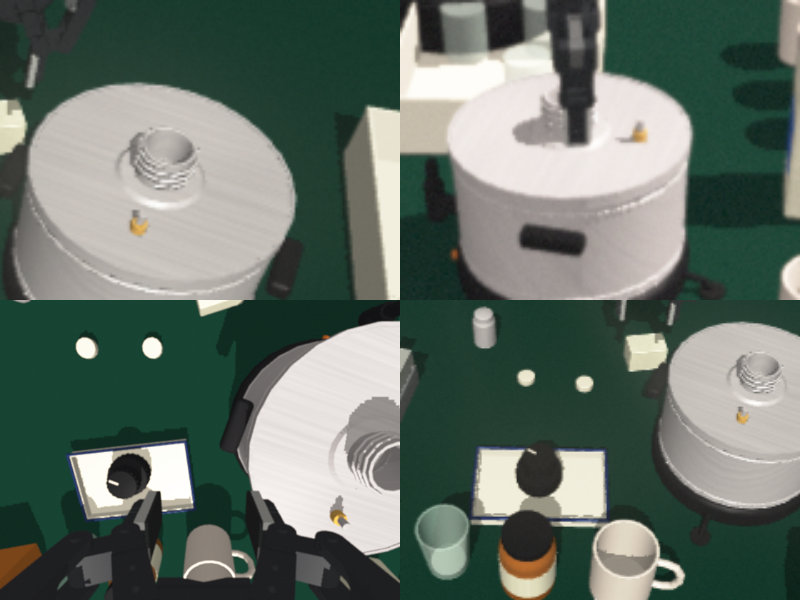

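Tablet 3 went through the neck: none is on the lid, and the neck is open at tile position (165,155) with the cap standing in the tray. Next is tablet 2 at (.444,.0458).

>>> {"api": "apply_moves", "payload": {
  "targets": [
    [[0.1,-0.07,0,0,0,0,0.2],[0.25,-0.17,0,0,0,0,0.2],[0.4,-0.27,0.1,0,0,0,0.2],[0.52,-0.35,0.3,0,0,0,0.2],[0.56,-0.372,0.5,0,0,0,0.2],[0.56,-0.372,0.7,0,0,0,0.2],[0.56,-0.372,0.88,0,0,0,0.2],[0.56,-0.372,0.88,0,0,0,0.2]]
  ]
}}

```text
time: 40.8
tool_pos: [0.4403, 0.0492, 0.0567]
tool_rot: [[-1.0, -0.003, -0.009], [-0.003, 1.0, -0.001], [0.009, -0.001, -1.0]]
force: [-0.4, -0.2, 0.1]
gripper_width: 0.0512
grip_force: 0.0
```

```bash
python3 -c "
from h import *
imaging.get_image('side');imaging.get_image('side');st();go([.4442,.0458,-.026])"
```

```text
t 40.9 q [ 0.111  0.248 -0.567  0.758  0.     0.108] p [0.4446 0.0494 0.0606] yaw -179.84 z [-1.2e-03  1.0e-04 -1.0e+00] F [0.1 0.3 0.5] w 0.0515 g 0.0
shift [ 0.001 -0.018  0.433]
```

>>> {"api": "apply_moves", "payload": {
  "targets": [
    [[0,-0.018,0.1,0,0,0,0.2],[0,-0.018,0.2,0,0,0,0.2],[0,-0.018,0.3,0,0,0,0.2],[0,-0.018,0.38,0,0,0,0.2],[0,-0.018,0.43,0,0,0,0.2],[0,-0.018,0.433,0,0,0,0.2],[0,-0.018,0.433,0,0,0,0.2]]
  ]
}}

```text
time: 41.6
tool_pos: [0.446, 0.0453, -0.0252]
tool_rot: [[-1.0, -0.002, 0.002], [-0.002, 1.0, 0.0], [-0.002, 0.0, -1.0]]
force: [-0.1, 0.5, 0.3]
gripper_width: 0.0513
grip_force: 0.0
```

>>> {"api": "apply_moves", "payload": {
  "targets": [
    [[0,0,0,0,0,0,-0.2],[0,0,0,0,0,0,-0.6],[0,0,0,0,0,0,-0.6],[0,0,0,0,0,0,-0.6],[0,0,0,0,0,0,-0.6]]
  ]
}}

```text
time: 42.1
tool_pos: [0.4458, 0.0452, -0.0251]
tool_rot: [[-1.0, -0.001, 0.002], [-0.001, 1.0, 0.0], [-0.002, 0.0, -1.0]]
force: [-0.6, -0.5, 5.3]
gripper_width: 0.0267
grip_force: 29.2
```

>>> {"api": "apply_moves", "payload": {
  "targets": [
    [[0,0,-0.1,0,0,0,-0.6],[0,0,-0.25,0,0,0,-0.6],[0,0,-0.4,0,0,0,-0.6],[0,0,-0.6,0,0,0,-0.6],[0,0,-0.8,0,0,0,-0.6],[0,0,-0.95,0,0,0,-0.6],[0,0,-1,0,0,0,-0.6],[0,0,-1,0,0,0,-0.6]]
  ]
}}

```text
time: 42.9
tool_pos: [0.446, 0.0451, 0.1753]
tool_rot: [[-1.0, -0.001, 0.004], [-0.001, 1.0, 0.0], [-0.004, 0.0, -1.0]]
force: [-0.7, 0.2, -0.6]
gripper_width: 0.0262
grip_force: 29.6
```

```bash
python3 -c "
from h import *
imaging.get_image('side');st();go([.5563,.2827,.226])"
```

```text
t 42.95 q [ 0.101  0.143 -0.372  1.055 -0.     0.1  ] p [0.4447 0.045  0.1737] yaw -179.93 z [ 8.e-04  1.e-04 -1.e+00] F [-0.3  0.3 -0.7] w 0.0265 g 29.64345932006836
shift [-0.559  1.188 -0.261]
```

>>> {"api": "apply_moves", "payload": {
  "targets": [
    [[0,0,-0.15,0,0,0,-0.6],[-0.05,0.1,-0.26,0,0,0,-0.6],[-0.12,0.25,-0.26,0,0,0,-0.6],[-0.2,0.42,-0.26,0,0,0,-0.6],[-0.28,0.6,-0.26,0,0,0,-0.6],[-0.36,0.75,-0.26,0,0,0,-0.6],[-0.4,0.85,-0.26,0,0,0,-0.6],[-0.4,0.85,-0.26,0,0,0,-0.6]]
  ]
}}

```text
time: 43.75
tool_pos: [0.5243, 0.2172, 0.2224]
tool_rot: [[-1.0, -0.004, -0.004], [-0.004, 1.0, -0.001], [0.004, -0.001, -1.0]]
force: [-0.3, -0.9, -1.3]
gripper_width: 0.0267
grip_force: 29.7
```

>>> {"api": "apply_moves", "payload": {
  "targets": [
    [[-0.06,0.12,0,0,0,0,-0.6],[-0.12,0.25,0,0,0,0,-0.6],[-0.159,0.338,0,0,0,0,-0.6],[-0.159,0.338,0,0,0,0,-0.6],[-0.159,0.338,0.05,0,0,0,-0.6],[-0.159,0.338,0.1,0,0,0,-0.6],[-0.159,0.338,0.13,0,0,0,-0.6],[-0.159,0.338,0.13,0,0,0,-0.6]]
  ]
}}

```text
time: 44.55
tool_pos: [0.5548, 0.2814, 0.1981]
tool_rot: [[-1.0, -0.0, -0.003], [-0.0, 1.0, -0.002], [0.003, -0.002, -1.0]]
force: [0.7, 0.6, -0.4]
gripper_width: 0.0262
grip_force: 29.7
```

```bash
python3 -c "
from h import *
imaging.get_image('side');imaging.get_image('side');st();go([.5563,.2827,.186])"
```

```text
t 44.65 q [ 0.47   0.434  0.112  1.249 -0.     0.469] p [0.5559 0.2821 0.1996] yaw -179.96 z [-5.e-04 -3.e-04 -1.e+00] F [ 0.6 -0.4  1.2] w 0.0265 g 29.708482325077057
shift [-0.002  0.003  0.068]
```

>>> {"api": "apply_moves", "payload": {
  "targets": [
    [[0,0.003,0.03,0,0,0,-0.6],[0,0.003,0.06,0,0,0,-0.6],[0,0.003,0.068,0,0,0,-0.6],[0,0.003,0.068,0,0,0,-0.6],[0,0.003,0.068,0,0,0,0],[0,0.003,0.068,0,0,0,0.2],[0,0.003,0.068,0,0,0,0.2],[0,0.003,0.068,0,0,0,0.2]]
  ]
}}

```text
time: 45.45
tool_pos: [0.5563, 0.2834, 0.1864]
tool_rot: [[-1.0, -0.001, 0.0], [-0.001, 1.0, 0.0], [-0.0, 0.0, -1.0]]
force: [0.1, 0.1, -0.4]
gripper_width: 0.0516
grip_force: 0.0
```

>>> {"api": "apply_moves", "payload": {
  "targets": [
    [[0,0,-0.15,0,0,0,0.2],[0,0,-0.25,0,0,0,0.2],[0.08,-0.15,-0.25,0,0,0,0.2],[0.16,-0.3,-0.25,0,0,0,0.2],[0.25,-0.5,-0.25,0,0,0,0.2],[0.34,-0.7,-0.25,0,0,0,0.2],[0.42,-0.88,-0.25,0,0,0,0.2],[0.42,-0.88,-0.25,0,0,0,0.2]]
  ]
}}

```text
time: 46.25
tool_pos: [0.4697, 0.1038, 0.2367]
tool_rot: [[-1.0, 0.003, -0.001], [0.003, 1.0, -0.002], [0.001, -0.002, -1.0]]
force: [0.6, 0.2, -0.3]
gripper_width: 0.0514
grip_force: 0.0
```

```bash
python3 -c "
from h import *
st();tabs();go([.4438,-.0497,.06])"
```

```text
t 46.25 q [ 2.180e-01  1.730e-01 -1.670e-01  1.232e+00 -1.000e-03  2.210e-01] p [0.4697 0.1038 0.2367] yaw 179.83 z [-0.0013 -0.0016 -1.    ] F [ 0.6  0.2 -0.3] w 0.0514 g 0.0
scene 52 [317.4 185.2] [0.3777 0.1149 0.008 ]
scene 85 [255.3 196.2] [ 0.4434 -0.0505  0.008 ]
side 165 [221.8 274.9] [ 0.4437 -0.0494  0.008 ]
shift [ 0.145 -0.784  0.883]
```

>>> {"api": "apply_moves", "payload": {
  "targets": [
    [[0.03,-0.15,0,0,0,0,0.2],[0.07,-0.35,0,0,0,0,0.2],[0.1,-0.55,0.1,0,0,0,0.2],[0.14,-0.72,0.25,0,0,0,0.2],[0.14,-0.784,0.45,0,0,0,0.2],[0.14,-0.784,0.67,0,0,0,0.2],[0.14,-0.784,0.88,0,0,0,0.2],[0.14,-0.784,0.88,0,0,0,0.2]]
  ]
}}

```text
time: 47.15
tool_pos: [0.4404, -0.0483, 0.0556]
tool_rot: [[-1.0, -0.002, -0.01], [-0.002, 1.0, 0.002], [0.01, 0.002, -1.0]]
force: [-1.3, 0.5, 0.2]
gripper_width: 0.0511
grip_force: 0.0
```

```bash
python3 -c "
from h import *
imaging.get_image('side');imaging.get_image('side');st();go([.4442,-.0497,-.026])"
```

```text
t 47.25 q [-0.11   0.249 -0.566  0.757  0.    -0.112] p [ 0.445  -0.0489  0.0603] yaw -179.86 z [-1.4e-03  3.0e-04 -1.0e+00] F [-0.2  0.2  0.6] w 0.0516 g 0.0
shift [ 0.003 -0.004  0.431]
```

>>> {"api": "apply_moves", "payload": {
  "targets": [
    [[0.003,-0.004,0.1,0,0,0,0.2],[0.003,-0.004,0.2,0,0,0,0.2],[0.003,-0.004,0.3,0,0,0,0.2],[0.003,-0.004,0.38,0,0,0,0.2],[0.003,-0.004,0.43,0,0,0,0.2],[0.003,-0.004,0.432,0,0,0,0.2],[0.003,-0.004,0.432,0,0,0,0.2]]
  ]
}}

```text
time: 47.95
tool_pos: [0.4457, -0.0503, -0.0251]
tool_rot: [[-1.0, -0.002, 0.002], [-0.002, 1.0, -0.0], [-0.002, -0.0, -1.0]]
force: [-0.4, 0.8, -0.4]
gripper_width: 0.0511
grip_force: 0.0
```

>>> {"api": "apply_moves", "payload": {
  "targets": [
    [[0,0,0,0,0,0,-0.2],[0,0,0,0,0,0,-0.6],[0,0,0,0,0,0,-0.6],[0,0,0,0,0,0,-0.6],[0,0,0,0,0,0,-0.6]]
  ]
}}

```text
time: 48.45
tool_pos: [0.4451, -0.0505, -0.0251]
tool_rot: [[-1.0, -0.001, 0.002], [-0.001, 1.0, -0.0], [-0.002, -0.0, -1.0]]
force: [-0.5, 0.3, 4.7]
gripper_width: 0.026
grip_force: 29.1
```

>>> {"api": "apply_moves", "payload": {
  "targets": [
    [[0,0,-0.1,0,0,0,-0.6],[0,0,-0.25,0,0,0,-0.6],[0,0,-0.4,0,0,0,-0.6],[0,0,-0.6,0,0,0,-0.6],[0,0,-0.8,0,0,0,-0.6],[0,0,-0.95,0,0,0,-0.6],[0,0,-1,0,0,0,-0.6],[0,0,-1,0,0,0,-0.6]]
  ]
}}

```text
time: 49.25
tool_pos: [0.4452, -0.0506, 0.1753]
tool_rot: [[-1.0, -0.001, 0.004], [-0.001, 1.0, -0.0], [-0.004, -0.0, -1.0]]
force: [-0.4, 0.2, -0.8]
gripper_width: 0.0265
grip_force: 29.6
```

```bash
python3 -c "
from h import *
imaging.get_image('side');st();go([.5563,.2827,.226])"
```

```text
t 49.3 q [-0.113  0.143 -0.372  1.055 -0.    -0.114] p [ 0.444  -0.0504  0.1737] yaw -179.94 z [ 8.e-04 -1.e-04 -1.e+00] F [ 0.7  0.1 -0.4] w 0.0265 g 29.63985800743103
shift [-0.563  1.665 -0.261]
```

>>> {"api": "apply_moves", "payload": {
  "targets": [
    [[0,0,-0.15,0,0,0,-0.6],[-0.05,0.12,-0.26,0,0,0,-0.6],[-0.1,0.3,-0.26,0,0,0,-0.6],[-0.15,0.5,-0.26,0,0,0,-0.6],[-0.2,0.68,-0.26,0,0,0,-0.6],[-0.26,0.82,-0.26,0,0,0,-0.6],[-0.28,0.83,-0.26,0,0,0,-0.6]]
  ]
}}

```text
time: 50.0
tool_pos: [0.4996, 0.1184, 0.223]
tool_rot: [[-1.0, -0.005, -0.004], [-0.005, 1.0, 0.0], [0.004, 0.0, -1.0]]
force: [0.1, -0.4, 0.3]
gripper_width: 0.0261
grip_force: 29.7
```

>>> {"api": "apply_moves", "payload": {
  "targets": [
    [[-0.06,0.15,0,0,0,0,-0.6],[-0.12,0.35,0,0,0,0,-0.6],[-0.2,0.55,0,0,0,0,-0.6],[-0.25,0.73,0,0,0,0,-0.6],[-0.283,0.835,0,0,0,0,-0.6],[-0.283,0.835,0.05,0,0,0,-0.6],[-0.283,0.835,0.1,0,0,0,-0.6],[-0.283,0.835,0.13,0,0,0,-0.6]]
  ]
}}

```text
time: 50.8
tool_pos: [0.5547, 0.2806, 0.1972]
tool_rot: [[-1.0, 0.0, -0.004], [0.0, 1.0, -0.003], [0.004, -0.003, -1.0]]
force: [-0.1, -0.7, 1.0]
gripper_width: 0.0262
grip_force: 29.7
```

```bash
python3 -c "
from h import *
imaging.get_image('side');imaging.get_image('side');imaging.get_image('side');st();go([.5563,.2827,.186])"
```

```text
t 50.95 q [ 0.469  0.434  0.11   1.249 -0.     0.469] p [0.5554 0.2811 0.1989] yaw 179.98 z [-0.0019 -0.0012 -1.    ] F [-0.4  0.6 -0.4] w 0.0262 g 29.738536477088928
shift [-0.005  0.008  0.065]
```

>>> {"api": "apply_moves", "payload": {
  "targets": [
    [[-0.005,0.008,0.03,0,0,0,-0.6],[-0.005,0.008,0.06,0,0,0,-0.6],[-0.005,0.008,0.065,0,0,0,-0.6],[-0.005,0.008,0.065,0,0,0,-0.6],[-0.005,0.008,0.065,0,0,0,0],[-0.005,0.008,0.065,0,0,0,0.2],[-0.005,0.008,0.065,0,0,0,0.2],[-0.005,0.008,0.065,0,0,0,0.2]]
  ]
}}

```text
time: 51.75
tool_pos: [0.5573, 0.2844, 0.1869]
tool_rot: [[-1.0, -0.001, 0.0], [-0.001, 1.0, 0.0], [-0.0, 0.0, -1.0]]
force: [0.3, 0.7, 0.3]
gripper_width: 0.0512
grip_force: 0.0
```

>>> {"api": "apply_moves", "payload": {
  "targets": [
    [[0,0,-0.15,0,0,0,0.2],[0,0,-0.25,0,0,0,0.2],[0.04,-0.15,-0.25,0,0,0,0.2],[0.08,-0.35,-0.25,0,0,0,0.2],[0.12,-0.55,-0.25,0,0,0,0.2],[0.16,-0.75,-0.25,0,0,0,0.2],[0.17,-0.91,-0.25,0,0,0,0.2],[0.17,-0.91,-0.25,0,0,0,0.2]]
  ]
}}

```text
time: 52.55
tool_pos: [0.5227, 0.0989, 0.2372]
tool_rot: [[-1.0, 0.003, 0.0], [0.003, 1.0, -0.001], [-0.0, -0.001, -1.0]]
force: [0.8, 0.3, -0.4]
gripper_width: 0.0513
grip_force: 0.0
```

>>> {"api": "apply_moves", "payload": {
  "targets": [
    [[0.04,-0.15,0,0,0,0.01,0.2],[0.08,-0.35,0,0,0,0.02,0.2],[0.12,-0.55,0,0,0,0.027,0.2],[0.16,-0.75,0,0,0,0.027,0.2],[0.17,-0.91,0,0,0,0.027,0.2],[0.17,-0.91,0,0,0,0.027,0.2]]
  ]
}}

```text
time: 53.15
tool_pos: [0.4897, -0.0824, 0.2369]
tool_rot: [[-0.996, 0.088, 0.001], [0.088, 0.996, -0.001], [-0.001, -0.001, -1.0]]
force: [-0.8, 0.8, 0.3]
gripper_width: 0.0514
grip_force: 0.0
```

```bash
python3 -c "
from h import *
imaging.get_image('side');st()
d0=ld('w8')
for n,t in(('scene','c9'),('side','s9')):
  d=snap(n,t);r=ld('c8' if n=='scene' else 's8')
  print(n,blobs(d,(235,180,320,236) if n=='scene' else (205,225,278,300)))
# look for off-white change on boiler lid vs earlier empty lid
r=ld('c8')['image'][130:260,330:460].astype(int);n=ld('c9')['image'][130:260,330:460].astype(int);print('lid diff px',(abs(r-n).max(2)>40).sum())
go([.4555,-.2663,.236])"
```

```text
t 53.2 q [-1.630e-01  1.980e-01 -1.350e-01  1.237e+00  1.000e-03 -7.700e-02] p [ 0.4899 -0.0806  0.2369] yaw 175.04 z [ 7.e-04  4.e-04 -1.e+00] F [-0.4 -0.   0.7] w 0.0511 g 0.0
scene [(52, array([317.40384615, 185.23076923]))]
side []
lid diff px 88
shift [ 0.094 -0.948  0.003]
```

>>> {"api": "apply_moves", "payload": {
  "targets": [
    [[0.02,-0.15,0,0,0,0,0.2],[0.04,-0.35,0,0,0,0,0.2],[0.07,-0.55,0,0,0,0,0.2],[0.094,-0.75,0,0,0,0,0.2],[0.094,-0.93,0.1,0,0,0,0.2],[0.094,-0.945,0.3,0,0,0,0.2],[0.094,-0.945,0.5,0,0,0,0.2],[0.094,-0.945,0.6,0,0,0,0.2]]
  ]
}}

```text
time: 54.1
tool_pos: [0.4539, -0.2643, 0.1134]
tool_rot: [[-0.997, 0.082, -0.004], [0.082, 0.997, 0.003], [0.004, 0.003, -1.0]]
force: [-0.4, 0.3, -0.7]
gripper_width: 0.0513
grip_force: 0.0
```

```bash
python3 -c "
from h import *
r=ld('c8')['image'][130:260,330:460].astype(int);n=ld('c9')['image'][130:260,330:460].astype(int)
ys,xs=np.where(abs(r-n).max(2)>40);print('diff rows',ys.min()+130,ys.max()+130,'cols',xs.min()+330,xs.max()+330,np.median(ys)+130,np.median(xs)+330)
w=snap('wrist','w10');st()
H=np.array([.5701,-.2759]);X=np.array([.9964,-.085]);Y=np.array([.085,.9964])
for a,b in((-.113+.015,.013),(-.128,.013),(-.128,-.013),(-.098,-.013)): print(proj(w,[*(H+a*X+b*Y),.078]).round())
g=w['image'].min(2);t=(g>120).astype(np.uint8);k,l,s,c=cv2.connectedComponentsWithStats(t)
print([(s[i].tolist(),c[i].round()) for i in range(1,k) if s[i,4]>200])
go([.4555,-.2663,.0375])"
```

```text
diff rows 130 175 cols 333 360 159.0 342.0
t 54.15 q [-0.527  0.322 -0.303  0.955  0.001 -0.446] p [ 0.4526 -0.2633  0.1112] yaw 175.32 z [-0.0073  0.0049 -1.    ] F [-0.6 -0.1 -2.3] w 0.0514 g 0.0
[301. 259.]
[302. 213.]
[259. 213.]
[260. 259.]
[([429, 29, 103, 69, 4127], array([489.,  66.])), ([212, 212, 139, 175, 17816], array([283., 313.])), ([0, 289, 40, 89, 1951], array([ 14., 344.])), ([492, 328, 68, 19, 606], array([528., 338.])), ([508, 345, 52, 43, 934], array([535., 360.]))]
shift [-0.019 -0.016  0.368]
```

```bash
python3 -c "
from h import *
w=ld('w10');g=w['image'].min(2)
for r in(220,235,250): c=np.where(g[r,180:380]>120)[0]+180;print(r,c.min(),c.max())
imaging.get_image('side');st();go([.4555,-.2663,.0375])"
```

```text
220 261 301
235 261 301
250 261 301
t 54.2 q [-0.527  0.32  -0.299  0.959  0.001 -0.446] p [ 0.4533 -0.2636  0.1135] yaw 175.33 z [-0.006   0.0041 -1.    ] F [-0.8  0.4  0.1] w 0.0511 g 0.0
shift [-0.015 -0.014  0.38 ]
```

>>> {"api": "apply_moves", "payload": {
  "targets": [
    [[0,0,0.05,0,0,0,0.2],[0,0,0.1,0,0,0,0.2],[0,0,0.2,0,0,0,0.2],[0,0,0.2,0,0,0,0.2],[0,0,0.2,0,0,0,0.2]]
  ],
  "squeeze": 20
}}

```text
time: 54.7
tool_pos: [0.4554, -0.2664, 0.0772]
tool_rot: [[-0.997, 0.083, 0.0], [0.083, 0.997, -0.0], [-0.0, -0.0, -1.0]]
force: [-0.4, -0.3, 0.3]
gripper_width: 0.0512
grip_force: 0.0
```

```bash
python3 -c "
from h import *
imaging.get_image('side');st();go([.4555,-.2663,.0375])"
```

```text
t 54.75 q [-0.529  0.351 -0.357  0.862  0.    -0.446] p [ 0.4558 -0.2667  0.0776] yaw 175.22 z [ 1.2e-03 -7.0e-04 -1.0e+00] F [1.5 0.2 0.1] w 0.051 g 0.0
shift [0.002 0.002 0.201]
```

>>> {"api": "apply_moves", "payload": {
  "targets": [
    [[0,0,0.05,0,0,0,0.2],[0,0,0.1,0,0,0,0.2],[0,0,0.15,0,0,0,0.2],[0,0,0.2,0,0,0,0.2],[0,0,0.2,0,0,0,0.2],[0,0,0.2,0,0,0,-0.2],[0,0,0.2,0,0,0,-0.6],[0,0,0.2,0,0,0,-0.6]]
  ]
}}

```text
time: 55.55
tool_pos: [0.4553, -0.2667, 0.0371]
tool_rot: [[-0.996, 0.084, 0.0], [0.084, 0.996, -0.0], [-0.0, -0.0, -1.0]]
force: [-0.7, -0.9, -0.1]
gripper_width: 0.0255
grip_force: 22.9
```

>>> {"api": "apply_moves", "payload": {
  "targets": [
    [[0,0,0,0,0,0,-0.6],[0,0,0,0,0,0,-0.6]]
  ]
}}

```text
time: 55.75
tool_pos: [0.4553, -0.2667, 0.037]
tool_rot: [[-0.997, 0.084, 0.0], [0.084, 0.997, -0.0], [-0.0, -0.0, -1.0]]
force: [0.0, 0.1, 0.7]
gripper_width: 0.0255
grip_force: 22.9
```

```bash
python3 -c "
from h import *
s=st();R=np.array(s['tool_rot'])
X=np.array([.9964,-.085,0]);r=np.hypot(.113,.0285);a0=np.arctan2(.0285,.113)
f0=lambda t:-r*np.cos(a0+t)*X+np.array([0,0,r*np.sin(a0+t)])
for t in np.arange(0.0,1.75,.1): print(round(t,1),(R.T@(f0(t)-f0(0))/.2).round(3))
"
```

```text
t 55.75 q [-0.53   0.392 -0.415  0.763 -0.    -0.446] p [ 0.4553 -0.2667  0.037 ] yaw 175.21 z [ 5.e-04 -4.e-04 -1.e+00] F [0.  0.1 0.7] w 0.0255 g 22.94043928384781
0.0 [0. 0. 0.]
0.1 [-0.017 -0.    -0.056]
0.2 [-0.04  -0.    -0.109]
0.3 [-0.067 -0.    -0.161]
0.4 [-0.1   -0.    -0.209]
0.5 [-0.138 -0.    -0.253]
0.6 [-0.179 -0.    -0.294]
0.7 [-0.225 -0.    -0.33 ]
0.8 [-0.274 -0.001 -0.362]
0.9 [-0.326 -0.001 -0.388]
1.0 [-0.38  -0.001 -0.41 ]
1.1 [-0.436 -0.001 -0.425]
1.2 [-0.493 -0.001 -0.435]
1.3 [-0.551 -0.001 -0.44 ]
1.4 [-0.61  -0.001 -0.438]
1.5 [-0.667 -0.001 -0.431]
1.6 [-0.724 -0.001 -0.418]
1.7 [-0.779 -0.001 -0.399]
```

Lip gripped and centred. I'll swing it along the arc, the first half slowly.

>>> {"api": "apply_moves", "payload": {
  "targets": [
    [[-0.017,0,-0.056,0,0,0,-0.6],[-0.04,0,-0.109,0,0,0,-0.6],[-0.067,0,-0.161,0,0,0,-0.6],[-0.1,0,-0.209,0,0,0,-0.6],[-0.138,0,-0.253,0,0,0,-0.6],[-0.179,0,-0.294,0,0,0,-0.6],[-0.225,0,-0.33,0,0,0,-0.6],[-0.274,0,-0.362,0,0,0,-0.6]]
  ]
}}

```text
time: 56.55
tool_pos: [0.5094, -0.2712, 0.1093]
tool_rot: [[-0.996, 0.084, -0.002], [0.084, 0.996, -0.0], [0.002, -0.001, -1.0]]
force: [1.3, -2.4, -6.8]
gripper_width: 0.0251
grip_force: 21.7
```

```bash
python3 -c "
from h import *
imaging.get_image('side');st()"
```

```text
t 56.6 q [-0.488  0.403 -0.177  0.989 -0.    -0.405] p [ 0.5117 -0.2715  0.1104] yaw 175.24 z [ 1.2e-03 -8.0e-04 -1.0e+00] F [ 0.4  0.1 -0.3] w 0.0255 g 22.35148787498474
```

>>> {"api": "apply_moves", "payload": {
  "targets": [
    [[-0.052,0,-0.026,0,0,0,-0.6],[-0.106,0,-0.048,0,0,0,-0.6],[-0.162,0,-0.063,0,0,0,-0.6],[-0.219,0,-0.073,0,0,0,-0.6],[-0.277,0,-0.078,0,0,0,-0.6],[-0.336,0,-0.076,0,0,0,-0.6],[-0.393,0,-0.069,0,0,0,-0.6],[-0.45,0,-0.056,0,0,0,-0.6]]
  ]
}}

```text
time: 57.4
tool_pos: [0.5997, -0.2789, 0.121]
tool_rot: [[-0.996, 0.084, -0.0], [0.084, 0.996, -0.001], [0.0, -0.001, -1.0]]
force: [-1.6, -1.3, 1.4]
gripper_width: 0.0254
grip_force: 22.1
```

```bash
python3 -c "
from h import *
imaging.get_image('side');st()"
```

```text
t 57.45 q [-0.434  0.536  0.076  1.109  0.    -0.351] p [ 0.6019 -0.2791  0.1204] yaw 175.23 z [ 0.0021 -0.001  -1.    ] F [ 1.8 -1.2  2.5] w 0.0254 g 22.105717062950134
```

Guard at about 1.6 rad. Release, then rise clear.

>>> {"api": "apply_moves", "payload": {
  "targets": [
    [[0,0,0,0,0,0,-0.3],[0,0,0,0,0,0,0.1],[0,0,0,0,0,0,0.2],[0,0,-0.1,0,0,0,0.2],[0,0,-0.25,0,0,0,0.2],[0,0,-0.45,0,0,0,0.2],[0,0,-0.5,0,0,0,0.2],[0,0,-0.5,0,0,0,0.2]]
  ]
}}

```text
time: 58.25
tool_pos: [0.6005, -0.2791, 0.2229]
tool_rot: [[-0.996, 0.084, 0.005], [0.084, 0.996, -0.002], [-0.005, -0.002, -1.0]]
force: [0.6, -0.1, -0.7]
gripper_width: 0.0512
grip_force: 0.0
```

>>> {"api": "apply_moves", "payload": {
  "targets": [
    [[0.1,0,0,0,0,0,-1],[0.25,0,0,0,0,0,-1],[0.4,0,0,0,0,0,-1],[0.55,0,0,0,0,0,-1],[0.62,0,0,0,0,0,-1],[0.62,0,0,0,0,0,-1],[0.62,0,0,0,0,0,-1]]
  ]
}}

```text
time: 58.95
tool_pos: [0.4756, -0.268, 0.2193]
tool_rot: [[-0.996, 0.084, -0.001], [0.084, 0.996, 0.001], [0.001, 0.001, -1.0]]
force: [-0.1, -0.4, -0.1]
gripper_width: -0.0002
grip_force: 0.0
```

```bash
cat >> h.py <<'E'
H=np.array([.5701,-.2759,.045]);X=np.array([.9964,-.085,0]);Y=np.array([.085,.9964,0]);Z=np.array([0,0,1.])
def hood(t,a,b,c):  # a: in front of hinge, b: along axis, c: above
    return H+(-a*np.cos(t)+c*np.sin(t))*X+b*Y+(a*np.sin(t)+c*np.cos(t))*Z
def guardfit(names=('scene','side')):
    # outline of hood predicted vs edge strength
    for n in names:
        d=imaging.get_image(n);g=cv2.GaussianBlur(cv2.cvtColor(d['image'],cv2.COLOR_RGB2GRAY),(3,3),0).astype(np.float32)
        e=cv2.magnitude(cv2.Sobel(g,5,1,0),cv2.Sobel(g,5,0,1));sc=[]
        for t in np.arange(0,1.8,.05):
            P=[]
            for s in np.linspace(0,1,25):
                for c0,c1 in(((.098,-.045,.033),(.098,.045,.033)),((.005,.045,.033),(.098,.045,.033)),((.005,-.045,.033),(.098,-.045,.033)),((.098,-.013,.033),(.128,-.013,.033)),((.098,.013,.033),(.128,.013,.033)),((.128,-.013,.033),(.128,.013,.033))):
                    P.append(proj(d,hood(t,*(np.array(c0)*(1-s)+np.array(c1)*s))))
            P=np.array(P).astype(np.float32);sc.append(cv2.remap(e,P[:,0][None],P[:,1][None],1).mean())
        o=np.argsort(sc)[::-1][:4];print(n,[(round(.05*i,2),int(sc[i])) for i in o])
E
python3 -c "
from h import *
st();guardfit()
O=H-.045*X;print('O',O);t=O-.038*X;go([t[0],t[1],.10])"
```

```text
t 58.95 q [-0.513  0.291 -0.054  1.226  0.    -0.429] p [ 0.4756 -0.268   0.2193] yaw 175.19 z [-8.e-04  8.e-04 -1.e+00] F [-0.1 -0.4 -0.1] w -0.0002 g 0.0
scene [(np.float64(1.6), 151), (np.float64(1.65), 141), (np.float64(1.7), 128), (np.float64(1.45), 109)]
side [(np.float64(1.7), 218), (np.float64(1.4), 160), (np.float64(1.65), 137), (np.float64(1.75), 81)]
O [ 0.525262 -0.272075  0.045   ]
shift [-0.055  0.001  0.598]
```

The edge fit puts the guard open at about 1.65–1.7. Lower the shut fingers in front of the toggle.

>>> {"api": "apply_moves", "payload": {
  "targets": [
    [[-0.02,0,0.1,0,0,0,-1],[-0.04,0,0.3,0,0,0,-1],[-0.045,0,0.5,0,0,0,-1],[-0.045,0,0.7,0,0,0,-1],[-0.045,0,0.8,0,0,0,-1],[-0.045,0,0.88,0,0,0,-1],[-0.045,0,0.91,0,0,0,-1],[-0.045,0,0.91,0,0,0,-1]]
  ]
}}

```text
time: 59.85
tool_pos: [0.4848, -0.2686, 0.0372]
tool_rot: [[-0.997, 0.083, -0.002], [0.083, 0.997, 0.001], [0.002, 0.001, -1.0]]
force: [-0.4, -1.0, 0.7]
gripper_width: 0.0004
grip_force: 0.0
```

```bash
python3 -c "
from h import *
imaging.get_image('side');st();
O=H-.045*X
s=manip.state();print('box x,y',(np.array(s['tool_pos'])-O)@X,(np.array(s['tool_pos'])-O)@Y)
t=O-.004*X;go([t[0],t[1],.036])"
```

```text
t 59.9 q [-0.506  0.431 -0.344  0.796  0.    -0.423] p [ 0.4854 -0.269   0.0382] yaw 175.23 z [-1.e-04  1.e-04 -1.e+00] F [-0.6  0.   0.4] w 0.0001 g 0.0
box x,y -0.03998917495019053 -0.0003467778726710573
shift [-0.18   0.001  0.011]
```

>>> {"api": "apply_moves", "payload": {
  "targets": [
    [[-0.02,0,0.01,0,0,0,-1],[-0.04,0,0.01,0,0,0,-1],[-0.06,0,0.01,0,0,0,-1],[-0.08,0,0.01,0,0,0,-1],[-0.1,0,0.01,0,0,0,-1],[-0.12,0,0.01,0,0,0,-1],[-0.12,0,0.01,0,0,0,-1]]
  ]
}}

```text
time: 60.6
tool_pos: [0.51, -0.2712, 0.0364]
tool_rot: [[-0.997, 0.083, 0.002], [0.083, 0.997, -0.0], [-0.002, -0.0, -1.0]]
force: [-0.3, 0.0, 0.2]
gripper_width: -0.0001
grip_force: 0.3
```

>>> {"api": "apply_moves", "payload": {
  "targets": [
    [[-0.015,0,0,0,0,0,-1],[-0.03,0,0,0,0,0,-1],[-0.045,0,0,0,0,0,-1],[-0.055,0,0,0,0,0,-1],[-0.055,0,0,0,0,0,-1],[-0.055,0,0,0,0,0,-1]]
  ]
}}

```text
time: 61.2
tool_pos: [0.5135, -0.2713, 0.0356]
tool_rot: [[-0.996, 0.085, -0.011], [0.085, 0.996, 0.0], [0.011, -0.0, -1.0]]
force: [-13.3, -0.6, 8.1]
gripper_width: -0.0001
grip_force: 7.4
```

```bash
python3 -c "
from h import *
imaging.get_image('side');s=st();O=H-.045*X
print('box x',(np.array(s['tool_pos'])-O)@X,'tau',s['ft_torque'])"
```

```text
t 61.25 q [-0.483  0.478 -0.268  0.834 -0.005 -0.398] p [ 0.5135 -0.2713  0.0356] yaw 175.13 z [-1.100e-02  5.000e-04 -9.999e-01] F [-14.2  -0.8   7.7] w -0.0002 g 7.368108183145523
box x -0.011786089879267114 tau [-0.11598006  2.69398551 -0.02630918]
```

>>> {"api": "apply_moves", "payload": {
  "targets": [
    [[0.03,0,0,0,0,0,-1],[0.08,0,0,0,0,0,-1],[0.14,0,-0.1,0,0,0,-1],[0.2,0,-0.3,0,0,0,-1],[0.2,0,-0.5,0,0,0,-1],[0.2,0,-0.6,0,0,0,-1],[0.2,0,-0.6,0,0,0,-1]]
  ]
}}

```text
time: 61.95
tool_pos: [0.483, -0.2701, 0.1604]
tool_rot: [[-0.996, 0.083, 0.009], [0.083, 0.997, -0.004], [-0.009, -0.003, -1.0]]
force: [0.0, -0.0, 0.2]
gripper_width: -0.0
grip_force: 0.0
```

```bash
python3 -c "
from h import *
st();guardfit()
O=H-.045*X-.045*Z
np.set_printoptions(linewidth=220)
for n in('side','wrist'):
  d=snap(n,n+'11')
  def P(ang): return proj(d,O-.003*X+.043*Z+.03*(np.sin(ang)*X+np.cos(ang)*Z))
  a,b,p=P(-.45),P(.45),proj(d,O-.003*X+.045*Z);print(n,'off',a.round(1),'on',b.round(1),'pivot',p.round(1))
  g=cv2.cvtColor(d['image'],cv2.COLOR_RGB2GRAY)
  x0,x1=int(min(a[0],b[0],p[0]))-12,int(max(a[0],b[0],p[0]))+14;y0,y1=int(min(a[1],b[1],p[1]))-10,int(max(a[1],b[1],p[1]))+10
  k=1 if n=='side' else 3
  print('cols',x0,x1,k)
  for y in range(y0,y1,k): print(y,*['%3d'%v for v in g[y,x0:x1:k]])
"
```

```text
t 61.95 q [-5.100e-01  3.220e-01 -1.650e-01  1.074e+00  1.000e-03 -4.270e-01] p [ 0.483  -0.2701  0.1604] yaw 175.21 z [ 0.0086 -0.0039 -1.    ] F [ 0.  -0.   0.2] w -0.0 g 0.0
scene [(np.float64(1.6), 151), (np.float64(1.65), 142), (np.float64(1.7), 128), (np.float64(1.45), 110)]
side [(np.float64(1.7), 219), (np.float64(1.4), 160), (np.float64(1.65), 137), (np.float64(1.75), 80)]
side off [254.  355.4] on [270.2 355.7] pivot [262.6 363.5]
cols 241 284 1
345 164 163 160 161 163 163 163 163 161 162 162 161 164 152 107  98  94  97  95  99 100  97  96  97  97  98  97  95  94  95  94  96  95  95  95  97  97  97  95  96  97  94  94
346 161 162 161 163 161 163 162 161 164 163 161 163 162 151 107  96  96  97  99  98  95  96  96 101  99  96  99  95  95  93  96  95  97  95  96  99  96  98  95  96  94  97  97
347 162 161 163 165 164 163 162 165 165 162 161 162 163 152 102  98  96  96  93  96  94  94  95  96  97  94  97  96  99  96  99  99  98  93  96  96  95  97  96 102  97  95  97
348 162 163 170 171 171 172 172 171 172 170 170 170 166 150 108  99 101 101 100  98  99 100  98 102  99 102 100 
[... 4341 characters left out ...]
48.2]
cols 271 297 3
235 146 147 144 115  89  94 145 148 146
238 147 141  78  69  67  70  70  86 144
241 146  90  71  67  67  70  69  68 109
244 144  74  71  74 111 106  71  70  83
247 144  73  70 111 131 129 100  69  78
250 147  85  70 120 131 127 107  69 104
253 147 134  72 119 132 129 107  74 141
256 146 147 133 120 132 128 118 143 146
259 147 146 145 122 133 129 123 148 146
262 143 144 143 121 128 123 121 144 144
265 112 111 112 107  30  28  92 112 112
268 111 112 111 107  29  27  91 113 112
271 112 112 111 108  27  27  90 112 112
274 111 112 112 107  27  26  91 111 111
277 112 112 111 106  26  27  90 112 112
280 112 111 111  98  27  27  79 112 112
283 112 111 112  99  27  28  77 111 112
```

Side pixels put the ball at column 268, and the predicted "on" position after the boot correction is 267.7 ("off" would be about 251), so the toggle is fully on. Next I'll regrip the lip and swing the guard shut.

>>> {"api": "apply_moves", "payload": {
  "targets": [
    [[0,0,-0.15,0,0,0,0.2],[0,0,-0.3,0,0,0,0.2],[-0.1,0,-0.32,0,0,0,0.2],[-0.25,0,-0.32,0,0,0,0.2],[-0.4,0,-0.32,0,0,0,0.2],[-0.55,0,-0.32,0,0,0,0.2],[-0.64,0,-0.32,0,0,0,0.2],[-0.64,0,-0.32,0,0,0,0.2]]
  ]
}}

```text
time: 62.95
tool_pos: [0.609, -0.2788, 0.2171]
tool_rot: [[-0.997, 0.082, -0.002], [0.082, 0.997, 0.002], [0.003, 0.001, -1.0]]
force: [-0.2, -0.7, 0.2]
gripper_width: 0.0513
grip_force: 0.0
```

```bash
python3 -c "
from h import *
imaging.get_image('side');imaging.get_image('side');st();go([.615,-.2802,.1155])"
```

```text
t 63.05 q [-0.431  0.515  0.295  1.355 -0.    -0.347] p [ 0.6065 -0.2788  0.2183] yaw 175.23 z [-0.0035  0.0015 -1.    ] F [-0.4 -0.2  0.3] w 0.0514 g 0.0
shift [-0.045 -0.004  0.514]
```

>>> {"api": "apply_moves", "payload": {
  "targets": [
    [[-0.038,-0.004,0.1,0,0,0,0.2],[-0.038,-0.004,0.2,0,0,0,0.2],[-0.038,-0.004,0.3,0,0,0,0.2],[-0.038,-0.004,0.4,0,0,0,0.2],[-0.038,-0.004,0.48,0,0,0,0.2],[-0.038,-0.004,0.51,0,0,0,0.2],[-0.038,-0.004,0.51,0,0,0,0.2]]
  ]
}}

```text
time: 63.75
tool_pos: [0.6131, -0.2803, 0.1174]
tool_rot: [[-0.996, 0.084, -0.003], [0.084, 0.996, 0.001], [0.003, 0.001, -1.0]]
force: [-0.8, -0.4, -0.6]
gripper_width: 0.0511
grip_force: 0.0
```

>>> {"api": "apply_moves", "payload": {
  "targets": [
    [[0,0,0,0,0,0,-0.2],[0,0,0,0,0,0,-0.6],[0,0,0,0,0,0,-0.6],[0,0,0,0,0,0,-0.6],[0,0,0,0,0,0,-0.6]]
  ]
}}

```text
time: 64.25
tool_pos: [0.6154, -0.2804, 0.1198]
tool_rot: [[-0.997, 0.083, 0.002], [0.083, 0.997, 0.0], [-0.002, 0.0, -1.0]]
force: [-0.7, 2.8, 5.1]
gripper_width: 0.0257
grip_force: 22.0
```

```bash
python3 -c "
from h import *
s=st();R=np.array(s['tool_rot']);p=np.array(s['tool_pos'])
r=np.hypot(.113,.0285);a0=np.arctan2(.0285,.113)
f0=lambda t:np.array([.4553,-.2667,.037])-(-r*np.cos(a0)*X+r*np.sin(a0)*Z)+(-r*np.cos(a0+t)*X+r*np.sin(a0+t)*Z)
ts=np.arange(0,1.8,.01);t0=ts[np.argmin([np.linalg.norm(f0(t)-p) for t in ts])];print(t0,(f0(t0)-p))
for t in np.arange(1.6,-.01,-.1): print(round(t,1),(R.T@(f0(t)-p)/.2).round(3))"
```

```text
t 64.25 q [-4.280e-01  5.590e-01  1.160e-01  1.126e+00  1.000e-03 -3.450e-01] p [ 0.6154 -0.2804  0.1198] yaw 175.23 z [ 1.8e-03  1.0e-04 -1.0e+00] F [-0.7  2.8  5.1] w 0.0257 g 21.962988674640656
1.73 [-0.00165333  0.00015579 -0.004201  ]
1.6 [ 0.08   0.    -0.004]
1.5 [ 0.136  0.    -0.018]
1.4 [ 0.194  0.    -0.025]
1.3 [ 0.252  0.001 -0.027]
1.2 [ 0.31   0.001 -0.023]
1.1 [ 0.368  0.001 -0.013]
1.0 [0.424 0.001 0.003]
0.9 [0.478 0.001 0.024]
0.8 [0.53  0.001 0.051]
0.7 [0.579 0.001 0.082]
0.6 [0.625 0.001 0.119]
0.5 [0.666 0.001 0.159]
0.4 [0.704 0.001 0.204]
0.3 [0.737 0.001 0.252]
0.2 [0.765 0.001 0.303]
0.1 [0.787 0.001 0.357]
-0.0 [0.804 0.001 0.412]
```

>>> {"api": "apply_moves", "payload": {
  "targets": [
    [[0.075,0,-0.041,0,0,0,-0.6],[0.133,0,-0.055,0,0,0,-0.6],[0.193,0,-0.062,0,0,0,-0.6],[0.252,0,-0.064,0,0,0,-0.6],[0.312,0,-0.06,0,0,0,-0.6],[0.372,0,-0.05,0,0,0,-0.6],[0.43,0,-0.033,0,0,0,-0.6],[0.486,0,-0.012,0,0,0,-0.6]]
  ]
}}

```text
time: 65.05
tool_pos: [0.5176, -0.2721, 0.1221]
tool_rot: [[-0.997, 0.083, 0.003], [0.083, 0.997, 0.0], [-0.003, 0.001, -1.0]]
force: [0.9, 3.5, 2.7]
gripper_width: 0.0254
grip_force: 21.3
```

```bash
python3 -c "
from h import *
imaging.get_image('side');st()"
```

```text
t 65.1 q [-0.486  0.403 -0.148  1.021  0.    -0.401] p [ 0.515  -0.2718  0.1211] yaw 175.17 z [-1.1e-03  8.0e-04 -1.0e+00] F [-1.5  3.   2.4] w 0.0252 g 21.400520503520966
```

>>> {"api": "apply_moves", "payload": {
  "targets": [
    [[0.054,0,0.028,0,0,0,-0.6],[0.105,0,0.06,0,0,0,-0.6],[0.152,0,0.098,0,0,0,-0.6],[0.195,0,0.14,0,0,0,-0.6],[0.234,0,0.186,0,0,0,-0.6],[0.268,0,0.236,0,0,0,-0.6],[0.297,0,0.289,0,0,0,-0.6],[0.32,0,0.345,0,0,0,-0.6]]
  ]
}}

```text
time: 65.9
tool_pos: [0.4508, -0.2664, 0.0516]
tool_rot: [[-0.996, 0.084, -0.004], [0.084, 0.996, 0.001], [0.004, 0.001, -1.0]]
force: [-4.5, 2.4, 3.1]
gripper_width: 0.0255
grip_force: 23.4
```

>>> {"api": "apply_moves", "payload": {
  "targets": [
    [[0.008,0,0.028,0,0,0,-0.6],[0.016,0,0.056,0,0,0,-0.6],[0.016,0,0.056,0,0,0,-0.6],[0.016,0,0.056,0,0,0,-0.6]]
  ]
}}

```text
time: 66.3
tool_pos: [0.4472, -0.266, 0.04]
tool_rot: [[-0.996, 0.084, -0.006], [0.084, 0.996, 0.001], [0.006, 0.001, -1.0]]
force: [-5.4, 1.7, 3.4]
gripper_width: 0.0256
grip_force: 23.6
```

```bash
python3 -c "
from h import *
st()"
```

```text
t 66.3 q [-0.535  0.383 -0.421  0.773 -0.002 -0.451] p [ 0.4472 -0.266   0.04  ] yaw 175.16 z [-0.0063  0.0013 -1.    ] F [-5.4  1.7  3.4] w 0.0256 g 23.639691174030304
```

Shut or nearly so. Release and rise clear.

>>> {"api": "apply_moves", "payload": {
  "targets": [
    [[0,0,0,0,0,0,-0.3],[0,0,0,0,0,0,0],[0,0,0,0,0,0,0.2],[0,0,0,0,0,0,0.2],[0,0,-0.1,0,0,0,0.2],[0,0,-0.3,0,0,0,0.2],[0,0,-0.5,0,0,0,0.2],[0,0,-0.7,0,0,0,0.2]]
  ]
}}

```text
time: 67.1
tool_pos: [0.451, -0.2669, 0.182]
tool_rot: [[-0.997, 0.083, 0.0], [0.083, 0.997, -0.0], [-0.0, -0.0, -1.0]]
force: [1.1, -1.1, 0.4]
gripper_width: 0.0512
grip_force: 0.0
```

>>> {"api": "apply_moves", "payload": {
  "targets": [
    [[0.2,0,0,0,0,0,0.2],[0.4,0,0,0,0,0,0.2],[0.6,0,0,0,0,0,0.2],[0.7,0,0,0,0,0,0.2],[0.7,0,0,0,0,0,0.2],[0.7,0,0,0,0,0,0.2]]
  ]
}}

```text
time: 67.7
tool_pos: [0.3123, -0.2558, 0.181]
tool_rot: [[-0.996, 0.084, 0.002], [0.084, 0.996, -0.001], [-0.002, -0.001, -1.0]]
force: [0.1, -0.3, 0.7]
gripper_width: 0.0508
grip_force: 0.0
```

```bash
python3 -c "
from h import *
st();guardfit();d=snap('side','s12');c=snap('scene','c12')
# box-region and scene-wide change against the start
for n,a in(('side',d),('scene',c)):
  o=ld(n+'0')['image'].astype(int);m=(abs(o-a['image'].astype(int)).max(2)>45).astype(np.uint8);k,l,s,ce=cv2.connectedComponentsWithStats(m)
  print(n,[(s[i].tolist()) for i in range(1,k) if s[i,4]>25])"
```

```text
t 67.7 q [-0.687  0.064 -0.444  1.061  0.    -0.602] p [ 0.3123 -0.2558  0.181 ] yaw 175.18 z [ 0.0019 -0.0012 -1.    ] F [ 0.1 -0.3  0.7] w 0.0508 g 0.0
scene [(np.float64(0.05), 261), (np.float64(0.0), 258), (np.float64(0.1), 185), (np.float64(0.15), 125)]
side [(np.float64(0.0), 284), (np.float64(0.05), 162), (np.float64(0.1), 95), (np.float64(0.55), 84)]
side [[0, 0, 92, 201, 7439], [62, 89, 7, 7, 38], [233, 90, 49, 40, 977], [47, 123, 8, 8, 45], [0, 171, 8, 17, 76], [0, 203, 17, 22, 152], [41, 202, 58, 28, 418], [290, 228, 38, 38, 1049], [38, 231, 38, 44, 885], [252, 231, 14, 14, 157], [217, 235, 14, 14, 160], [113, 265, 10, 19, 66], [62, 269, 18, 30, 288], [215, 268, 15, 15, 184], [100, 301, 10, 21, 113]]
scene [[77, 0, 41, 35, 616], [152, 0, 37, 55, 1310], [313, 0, 36, 79, 1860], [124, 7, 12, 40, 223], [189, 11, 87, 51, 2772], [117, 18, 9, 12, 39], [154, 59, 8, 10, 37], [306, 81, 10, 7, 29], [168, 86, 5, 13, 35], [191, 90, 4, 12, 33], [379, 170, 35, 38, 1025], [250, 192, 11, 10, 94], [285, 195, 11, 11, 98], [284, 218, 12, 11, 107], [249, 239, 30, 30, 722]]
```

The guard is shut. Compared with the start, the images differ only in the arm, the cap, and the three tablets that are gone. Handing in.

```bash
python3 -c "
from rig import manip;print(manip.finish_job())"
```

```text
the job is handed in; nothing more can be done
None
```

I finished the job and handed it in: the cap lies in the tray, all three tablets are in the tank, the toggle is fully on with its guard shut again, and nothing else moved in the last pictures.

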